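# Right a toppled bottle in the deep stock crate

## Robot

A 6-joint arm with a two-finger parallel gripper is mounted at the origin on the work surface. World frame = base frame: x ahead of the robot, y to its left, z up, the work surface at z = 0. Lengths are in mm, angles in degrees, forces in N, time in s.
With the tool pointing down it reaches from about 300 to 850 mm from the base axis. Payload 4.2 kg.
Tool frame: the origin (TCP) lies at the very end of the fingers, on their centre line; the grasp point (between the pads) lies 19 mm behind it (env.grasp_offset is the distance from the TCP to the grasp point, in mm); z points along the fingers, y is the line along which they close (so a half turn about z gives the same grasp; the last joint's range is limited). The gripper opens to 91 mm and grips with 3 to 60 N. Pads are 32 mm wide; open, the fingers measure 118 mm over their backs; the gripper's body (76 mm by 178 mm) begins 60 mm behind the grasp point.
Start: joints at [-74.026, 18.312, 89.639, -0, 72.044, -1.146], TCP at [169.268, -549.538, 213.976] pointing down, gripper open.
Joint ranges: [-177.97, 177.97], [-48.28, 115.42], [12.27, 149.76], [-77.06, 257.06], [2.81, 150.46], [-146.56, 146.56]. Speed limits (degrees/s): [147.25, 147.25, 180, 180, 180, 180].

## Interface

Orientations are given as [roll, pitch, yaw] about the fixed x, y, z axes, in that order (R = Rz(yaw) Ry(pitch) Rx(roll)).
In Python, from workcell import env gives the robot as it stands. The module is installed in compiled form; this text tells all that it offers.
- The arm moves only by the tool send_rows, never from a script. Its argument "motion" is a list of rows, each an object of numbers: "tx", "ty", "tz": the shift along the tool's x, y, z in units of 500 mm (1.0 is 500 mm); "rx", "ry", "rz": the turn, a rotation vector about the tool's x, y, z in units of 30 degrees (1.0 is 30 degrees); "gripper": the closure, from -1 (fully open) to 1 (shut). In form: [{"tx": .., "ty": .., "tz": .., "rx": .., "ry": .., "rz": .., "gripper": ..}, ...]. A call has 1 to 12 rows; each row shifts and turns the commanded pose from where the row before left it, along the tool's axes as they then stand; what a row does not reach is not made up. A row lasts 1/8 s, in which the tool goes at most 62.5 mm and 10.7 degrees, less where a joint would pass 70% of its speed; a pose out of reach is approached as far as the arm can. A call with a number of a shift or a turn outside -1 to 1 is refused whole. A call with a gripper value outside its range is refused whole. The fingers move at their own pace and stop on an object; "grip_force" is the grip in N (left out, the last holds). Time passes only in rows, so rows that do not move let the fingers close. It gives the time, the measured TCP pose, the force, the opening and the grip force at its end, in the units of the state.
- env.state(): the state, without advancing time (a new reading comes with each control period).
- env.grab_frame(name): name is "side" or "top" or "wrist"; returns a dict with "frame" (384x512x3 uint8, red, green, blue), "vertical_fov" (degrees; the focal length in pixels is half the picture's height over the tangent of half this angle, whatever the lens; pixels are square), "cx", "cy" (the principal point, pixels), "rvec" (rotation vector, rad) and "tvec" (3), from world to camera coordinates, as OpenCV has them; the wrist camera has in their place "T_tool_cam" (4x4, takes a point from camera to tool coordinates, whose origin is the TCP and whose axes are the flange's). Camera axes: x right, y down, z forward; pixel columns grow to the right and rows downward; lengths in mm; the calibration is good to about 2 mm. A picture is of the moment at which its call begins: read the wrist's pose just before it. There is no depth.
- env.job_done(): hands the job in; it is judged then, once.
The state is a dict: "time_s": time; "qpos": joint angles; "qvel": joint speeds; "effort": joint torques, N m; "ee_pos": TCP position; "ee_rot": TCP orientation; "force": force on the tool from outside, world axes, zero at the start; "torque": the same for the moment, N m; "gripper_width": finger opening in mm; "gripper_force": force on a finger pad.
Only numpy, scipy, OpenCV 4.12 (cv2) and the standard library are available. Lean on these libraries where they do the work, as an engineer would, in place of code of your own. Each camera call takes 0.05 s, during which the arm holds its last target. There are 200 camera calls.

## Task

A customer has left a white lotion bottle standing in the row of purple mist bottles and knocked over the mist bottle that belongs there. Put the lotion bottle back on its tray, standing beside its fellow, then raise the toppled mist bottle inside the deep crate, without lifting it out over the rim, and leave it standing upright in line with the others, in the place that the lotion bottle took. Leave the other bottles and tubs where they stand.

Things in the scene. Friction and masses are not known exactly. Their poses are not given: they have to be found in the camera images.
- crate: deep open wooden crate, fixed; outside 240 mm along its x, 266 along its y, 130 tall; walls and floor 8 mm thick. Origin: centre of its underside, on the counter. Steel handles stick out 20 mm from its end walls (+y, -y), about 97 mm above the counter. The row of bottles stands along its +x wall; the bottle has fallen in the open bay on its -x side.
- row_line (a point): point of the crate: middle of the row, on the crate's inner floor, 81 mm along +x from the crate's centre; axes as the crate's. The four places of the row lie on its y axis at -90, -30, +30 and +90 mm (within 5 mm): three hold mist bottles, the fourth the lotion bottle; which is which varies.
- fallen_center (a point): the toppled mist bottle, flat on the crate's floor: square-section purple bottle, cream label, 200 mm long, about 0.2 kg: body 38 x 38 mm up to 128 mm from the foot, then shoulder and neck, round black cap 26 mm across from 146 to 200 mm. Point: on its axis, 100 mm from the foot; z axis from foot to cap, x and y square to its flat sides. It lies with its cap towards the crate's +y end wall.
- fallen_foot (a point): centre of the foot (underside) of the toppled mist bottle; axes as above
- fallen: the same bottle; origin at its foot
- stray_center (a point): the lotion bottle that stands in the wrong place, in the crate's row: round white lotion bottle, 36 mm across up to 130 mm, then a neck and a green cap 30 mm across from 138 mm to the top at 180 mm; about 0.16 kg. The point is on its axis, 90 mm above its foot; z axis up.
- stray: the same lotion bottle; origin at its foot
- tray: the low white tray of lotion bottles on the counter, fixed; 120 mm along its x, 210 mm along its y, rim 26 mm tall, walls and floor 4 mm thick. Origin: centre of its underside, on the counter.
- kin_center (a point): the lotion bottle that stands on the tray already, like the stray one: point on its axis, 90 mm above its foot; it stands anywhere along the middle of the tray
- row1_center (a point): an upright mist bottle of the row, like the toppled one; point on its axis, 100 mm above its foot
- row2_center (a point): an upright mist bottle of the row, like the toppled one; point on its axis, 100 mm above its foot
- row3_center (a point): an upright mist bottle of the row, like the toppled one; point on its axis, 100 mm above its foot
- tub_a: bystander on the counter right of the crate: white tub, 88 mm across, 55 mm tall; origin at its foot
- tub_b: bystander on the counter right of the crate: purple tub with a black lid, 76 mm across, 50 mm tall; origin at its foot
- amber_a: bystander on the counter between crate and tray: small amber bottle with a black cap, 44 mm across, 85 mm tall; origin at its foot
- amber_b: bystander on the counter between crate and tray: small dark green bottle with a white cap, 44 mm across, 85 mm tall; origin at its foot
Things that resemble listed ones, but are neither listed nor needed, are in the scene too. Of the things that look like the tray, the larger one is meant.

How it is judged:
By the outcome, as a careful person would: the job done as asked, in the order asked, and still so for the second after the job is handed in, with the robot touching nothing.
It also fails if it takes over 70 s, if anything falls off the work surface, if the arm or the gripper's body presses on something with over 40 N, if the wrist force passes 120 N, or if a joint passes its speed limit or range.

## Working session

There is one attempt and no reset: what is moved stays moved. The work goes in short steps, Python scripts to look and compute and a tool call to move; the robot and the scene stay as the last step left them, time stands still between calls to the robot, and variables do not carry over. Pictures are saved under pics/ and viewed, at most 10 in all, crops included, and the job is handed in when it is done.

Besides the shell and the picture viewer there is one more tool, called after "Call:" as name(argument=value, ...), one argument or row to a line, values as JSON. send_rows: Moves the arm, as the interface text tells. Shifts and turns lie within -1 to 1; 1 stands for 500 mm of shift or 30 degrees of turn. Its arguments: {"type":"object","properties":{"motion":{"type":"array"},"grip_force":{"type":"number"}},"required":["motion"]}

```bash
mkdir -p pics; ls; cat > h.py <<'E'
import numpy as np, cv2, json
from workcell import env
def shot(name,fn):
    s=env.state(); f=env.grab_frame(name); im=f.pop("frame")
    cv2.imwrite("pics/"+fn+".png",im[:,:,::-1])
    if name=="wrist":
        from scipy.spatial.transform import Rotation as R
        T=np.eye(4);T[:3,:3]=R.from_euler("xyz",s["ee_rot"],degrees=True).as_matrix();T[:3,3]=s["ee_pos"]
        W=T@np.array(f["T_tool_cam"]); Rc=W[:3,:3];c=W[:3,3]
    else:
        Rm=cv2.Rodrigues(np.array(f["rvec"],float))[0];Rc=Rm.T;c=-Rm.T@np.array(f["tvec"],float).ravel()
    d=dict(F=im.shape[0]/2/np.tan(np.radians(f["vertical_fov"]/2)),cx=f["cx"],cy=f["cy"],R=np.array(Rc).tolist(),c=np.array(c).tolist(),k=[k for k in f])
    json.dump(d,open("pics/"+fn+".json","w"),default=float); return im,d
def load(fn): return json.load(open("pics/"+fn+".json"))
def ray(d,uv):
    v=np.array([(uv[0]-d["cx"])/d["F"],(uv[1]-d["cy"])/d["F"],1]); return np.array(d["c"]),np.array(d["R"])@v
def onz(d,uv,z):
    c,v=ray(d,uv); return c+v*(z-c[2])/v[2]
def proj(d,p):
    q=np.array(d["R"]).T@(np.array(p,float)-d["c"]); return q[:2]/q[2]*d["F"]+[d["cx"],d["cy"]]
def tri(d1,u1,d2,u2):
    c1,v1=ray(d1,u1);c2,v2=ray(d2,u2)
    t=np.linalg.lstsq(np.c_[v1,-v2],c2-c1,rcond=None)[0]
    a,b=c1+v1*t[0],c2+v2*t[1]; return (a+b)/2,np.linalg.norm(a-b)
E
python3 - <<'E'
from h import *
ims=[]
for n in ["top","side"]:
    im,d=shot(n,n+"0");print(n,d)
    ims.append(im)
print(env.state(),env.grasp_offset)
E
```

```text
pics
top {'F': np.float64(352.24401477609587), 'cx': 260.31744438666755, 'cy': 192.45631459785486, 'R': [[0.0021226344183356005, -0.9908651683866326, 0.13483958061806744], [-0.9993311663310135, -0.007024371899437054, -0.035887019922457394], [0.03650636139938564, -0.13467322034297913, -0.9902173545741505]], 'c': [361.76862381017986, 3.506274781098291, 1035.744686852525], 'k': ['vertical_fov', 'cx', 'cy', 'rvec', 'tvec']}
side {'F': np.float64(363.06463405672116), 'cx': 256.10285314494473, 'cy': 198.2112052294985, 'R': [[-0.6599130615941786, -0.3744722953299182, 0.6513718225159424], [-0.7513047557258834, 0.32025925325643756, -0.5770400113746877], [0.007477644085440882, -0.8701749885706734, -0.4926860806892761]], 'c': [-176.1539824035241, 594.2155892802133, 595.9730261489293], 'k': ['vertical_fov', 'cx', 'cy', 'rvec', 'tvec']}
{'time_s': 0.1, 'qpos': array([-7.40246220e+01,  1.83488187e+01,  8.96985025e+01, -6.06208779e-04,
        7.20426087e+01, -1.14780372e+00]), 'qvel': array([-0.02882029, -0.00971653, -0.28906249,  0.02794332,  0.12235936,
        0.11147294]), 'effort': array([ 7.02780289e-04, -4.13331699e+01, -2.32508111e+01,  7.29790097e-02,
        4.22123086e-02, -6.59314787e-05]), 'ee_pos': array([ 169.15506455, -549.10019051,  213.20210408]), 'ee_rot': array([-1.79910077e+02, -1.22517031e-03,  1.71233681e+01]), 'force': array([ 0.76151365,  1.23583893, -0.76453704]), 'torque': array([-0.01641116,  0.04531205, -0.05326735]), 'gripper_force': 0.0, 'gripper_width': 91.50366046267553} 18.8
```

View pics/top0.png

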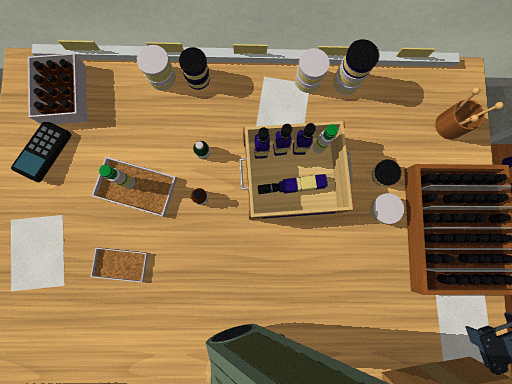

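View pics/side0.png

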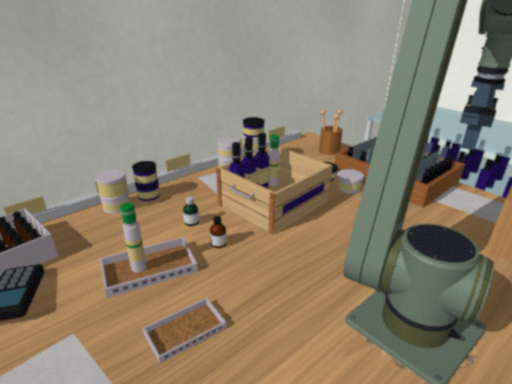

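Top: the crate is at (300,170). Its row has black caps at (263,133), (286,129), (309,129) and a green cap at (330,132). The toppled bottle lies at (295,185) with its cap to the left (+y).

- **Stray:** the green caps are at (330,132), inside the crate's row, and (105,172), on a tray. The first is the stray and the second is its kin.
- **Tray:** the candidates are (134,188) and (119,265). The first is larger and holds the kin, so it is the one meant.

I'll confirm both in one enlarged crop.

```bash
python3 - <<'E'
from h import *
im=cv2.imread("pics/top0.png")
a=cv2.resize(im[112:227,232:362],None,fx=4,fy=4,interpolation=cv2.INTER_CUBIC)
b=cv2.resize(im[145:290,85:180],None,fx=2.8,fy=2.8,interpolation=cv2.INTER_CUBIC)
c=np.zeros((460,790,3),np.uint8);c[:a.shape[0],:a.shape[1]]=a;c[:b.shape[0],522:522+b.shape[1]]=b
cv2.imwrite("pics/crop1.png",c)
T,S=load("top0"),load("side0")
def blobs(fn,mask,amin):
    n,l,s,ce=cv2.connectedComponentsWithStats(mask.astype(np.uint8));
    for i in range(1,n):
        if s[i,4]>=amin: print(fn,s[i].tolist(),ce[i].round(1))
for fn in["top0","side0"]:
    i=cv2.cvtColor(cv2.imread(f"pics/{fn}.png"),cv2.COLOR_BGR2HSV)
    print("green");blobs(fn,(i[...,0]>50)&(i[...,0]<75)&(i[...,1]>150)&(i[...,2]>60),10)
    print("purple");blobs(fn,(i[...,0]>115)&(i[...,0]<145)&(i[...,1]>120)&(i[...,2]>30),25)
i=cv2.cvtColor(im,cv2.COLOR_BGR2HSV)
print("black");m=(i[...,2]<35);m[:110]=0;m[225:]=0;m[:,:180]=0;m[:,405:]=0;blobs("top0",m,10)
# crate rough
for uv in [(246,124),(345,122),(352,212),(249,217)]: print(uv,onz(T,uv,130).round())
for uv in [(107,159),(175,180),(165,216),(93,194)]: print(uv,onz(T,uv,26).round())
E
```

```text
green
top0 [324, 124, 14, 12, 113] [331.1 129.6]
top0 [99, 165, 12, 12, 111] [104.7 170.2]
purple
top0 [346, 56, 22, 17, 49] [353.8  66.9]
top0 [185, 69, 20, 7, 25] [195.1  73.4]
top0 [276, 131, 15, 17, 159] [282.  140.8]
top0 [297, 130, 16, 18, 164] [302.8 140. ]
top0 [255, 134, 15, 18, 149] [261.  144.5]
top0 [293, 143, 12, 12, 31] [296.4 151.4]
top0 [502, 157, 10, 10, 71] [507.4 161.4]
top0 [315, 174, 12, 15, 136] [320.8 180.9]
top0 [279, 178, 19, 15, 225] [288.3 185.4]
green
side0 [271, 135, 7, 5, 30] [274.1 136.9]
side0 [271, 142, 7, 6, 34] [273.9 144. ]
side0 [121, 203, 13, 10, 93] [126.7 207.1]
side0 [123, 213, 12, 10, 90] [128.8 218.1]
purple
side0 [244, 125, 19, 4, 47] [253.1 126. ]
side0 [431, 139, 7, 14, 51] [433.8 144.4]
side0 [446, 144, 14, 16, 122] [452.9 151.6]
side0 [461, 150, 22, 29, 317] [471.3 162.9]
side0 [229, 152, 39, 24, 512] [249.6 163.8]
side0 [476, 157, 32, 32, 494] [491.5 173.6]
side0 [135, 170, 20, 6, 58] [144.6 172.8]
side0 [504, 178, 8, 19, 58] [507.5 187.3]
side0 [136, 181, 21, 5, 43] [146.  183.9]
side0 [137, 185, 20, 7, 51] [146.9 188.7]
side0 [283, 185, 40, 28, 254] [302.1 198.7]
black
top0 [302, 123, 13, 17, 130] [308.4 130.7]
top0 [280, 124, 12, 16, 124] [285.6 131. ]
top0 [258, 128, 11, 16, 124] [263.  134.6]
top0 [194, 141, 14, 15, 93] [202.2 149.8]
top0 [375, 160, 26, 25, 518] [387.4 172.1]
top0 [272, 183, 8, 9, 58] [275.6 187.1]
top0 [258, 184, 13, 10, 105] [263.9 188.6]
top0 [199, 189, 7, 15, 26] [202.9 195.9]
top0 [193, 190, 9, 9, 55] [197.3 194.2]
(246, 124) [669.   9. 130.]
(345, 122) [ 678. -257.  130.]
(352, 212) [ 435. -268.  130.]
(249, 217) [421.  -0. 130.]
(107, 159) [594. 410.  26.]
(175, 180) [534. 213.  26.]
(165, 216) [430. 238.  26.]
(93, 194) [491. 443.  26.]
```

View pics/crop1.png

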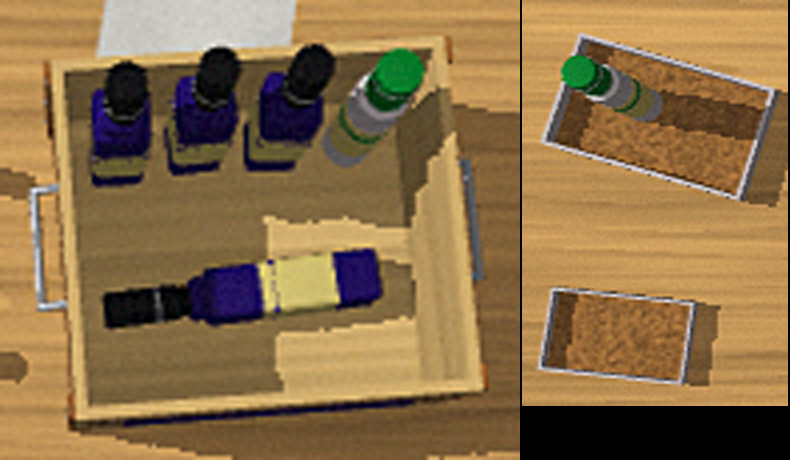

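The crop confirms it: the green-capped bottle at the right of the row, (332,129), is the stray. The larger tray at (134,188) holds the kin at (105,170). Next I'll measure the poses.

```bash
python3 - <<'E'
from h import *
T,S=load("top0"),load("side0")
c1=lambda u,v:(232+u/4,112+v/4)
c2=lambda u,v:(85+(u-522)/2.8,145+v/2.8)
def fit(pts,L):  # pts order: +x+y, +x-y, -x-y, -x+y
    P=np.array(pts)[:,:2]; lx,ly=L
    M=np.array([[lx,ly],[lx,-ly],[-lx,-ly],[-lx,ly]])/2.
    Pc=P-P.mean(0); a=np.arctan2((M[:,0]*Pc[:,1]-M[:,1]*Pc[:,0]).sum(),(M*Pc).sum())
    R=np.array([[np.cos(a),-np.sin(a)],[np.sin(a),np.cos(a)]])
    print("pose",P.mean(0).round(1),np.degrees(a).round(2),"res",(Pc-M@R.T).round(1).tolist()); return P.mean(0),R
cc,Rc=fit([onz(T,c1(*p),130) for p in[(52,62),(448,40),(483,388),(75,425)]],(240,266))
tc,Rt=fit([onz(T,c2(*p),26) for p in[(581,37),(773,91),(741,198),(545,141)]],(120,210))
print("stray tri",tri(T,(332,129),S,(274,135.5)),onz(T,(332,129),188), "in crate",Rc.T@(onz(T,(332,129),188)[:2]-cc))
print("kin tri",tri(T,(104.7,170),S,(126.5,204.5)),"in tray",Rt.T@(onz(T,(104.7,170),184)[:2]-tc))
for n,p,z in [("captip",(103,310),27),("foot",(381,275),27),("capfoot-side",(0,0),27)][:2]:
    q=onz(T,c1(*p),z);print(n,q.round(1),(Rc.T@(q[:2]-cc)).round(1))
for p in[(126,72),(220,57),(315,57)]:
    q=onz(T,c1(*p),208);print("row",q.round(1),(Rc.T@(q[:2]-cc)).round(1))
print("slots",[(cc+Rc@[81,y]).round(1).tolist() for y in(-90,-30,30,90)])
np.savez("geo.npz",cc=cc,Rc=Rc,tc=tc,Rt=Rt)
im=cv2.imread("pics/side0.png")[0:150,400:512]
cv2.imwrite("pics/grip.png",cv2.resize(im,None,fx=4,fy=4,interpolation=cv2.INTER_CUBIC))
w,d=shot("wrist","wr0");print(d["k"],env.grab_frame("wrist")["T_tool_cam"])
E
```

```text
pose [ 549.7 -129.5] 4.39 res [[-0.0, -0.5], [-1.3, -1.6], [3.1, 0.9], [-1.8, 1.2]]
pose [513.8 328. ] -15.49 res [[-3.8, -0.5], [-2.5, 3.6], [2.7, -0.0], [3.6, -3.1]]
stray tri (array([ 640.24471194, -206.57920919,  187.09118358]), np.float64(1.8233309554777026)) [ 639.27858632 -206.97614938  188.        ] in crate [ 83.39870285 -84.12385389]
kin tri (array([530.10736129, 350.13225476, 185.94002259]), np.float64(1.6878613674234768)) in tray [ 9.71055016 25.67811142]
captip [507.7 -25.6  27. ] [-33.9 106.8]
foot [ 535.1 -228.9   27. ] [-22.2 -98. ]
row [627.9 -33.9 208. ] [85.3 89.3]
row [638.1 -91.4 208. ] [91.1 31.2]
row [ 639.  -149.7  208. ] [ 87.5 -27. ]
slots [[637.3, -213.0], [632.7, -153.2], [628.2, -93.4], [623.6, -33.5]]
['vertical_fov', 'cx', 'cy', 'T_tool_cam'] [[ 1.04463945e-03 -9.59075707e-01 -2.83147835e-01  8.15257167e+01]
 [ 9.99999434e-01  9.45089339e-04  4.88178331e-04  9.09443950e-01]
 [-2.00599979e-04 -2.83148184e-01  9.59076152e-01 -1.69980375e+02]
 [ 0.00000000e+00  0.00000000e+00  0.00000000e+00  1.00000000e+00]]
```

View pics/grip.png

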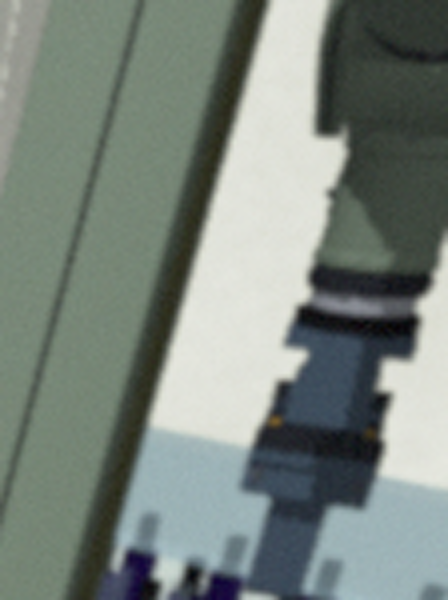

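```bash
cat >> h.py <<'E'
from scipy.spatial.transform import Rotation as Ro
def rot(e): return Ro.from_euler("xyz",e,degrees=True)
def leg(p,R,p1,R1,nmin=1,mm=55.,dg=9.5):
    "equal rows taking pose (p,R) to (p1,R1); returns n,shift(units),turn(units), reached pose"
    p=np.array(p,float);D=np.array(p1,float)-p; rv=(R.inv()*R1).as_rotvec()
    n=int(max(nmin,np.ceil(np.linalg.norm(D)/mm),np.ceil(np.degrees(np.linalg.norm(rv))/dg)))
    while 1:
        M=sum((R*Ro.from_rotvec(rv*k/n)).as_matrix() for k in range(n)); s=np.linalg.solve(M,D)
        if np.linalg.norm(s)<=mm+1: break
        n+=1
    s=np.round(s/500,4); t=np.round(np.degrees(rv/n)/30,4)
    q,Q=p.copy(),R
    for k in range(n): q=q+Q.apply(s*500); Q=Q*Ro.from_rotvec(np.radians(t*30))
    print(n,"rows  t",s.tolist()," r",t.tolist(),"->",q.round(1),Q.as_euler("xyz",degrees=True).round(1)); return q,Q
def now(): s=env.state(); return s["ee_pos"],rot(s["ee_rot"])
def log():
    s=env.state(); open("log.txt","a").write(json.dumps([s["qpos"].tolist(),s["ee_pos"].tolist(),s["ee_rot"].tolist()])+"\n")
    print(s["time_s"],s["ee_pos"].round(1),s["ee_rot"].round(2),"q",s["qpos"].round(1),"F",s["force"].round(1),"w",round(s["gripper_width"],1),round(s["gripper_force"],1))
E
python3 - <<'E'
from h import *
log(); p,R=now()
p,R=leg(p,R,[169.3,-549.5,320],rot([180,0,17.1]))
leg(p,R,[639.5,-207,320],rot([180,0,94.4]),mm=58)
E
```

```text
0.2 [ 169.2 -549.3  213.5] [-179.94   -0.     17.12] q [-74.   18.3  89.7  -0.   72.   -1.1] F [-0.5 -0.5  0.2] w 91.2 0.0
2 rows  t [0.0, 0.0002, -0.1065]  r [-0.001, -0.0, 0.0003] -> [ 169.3 -549.5  320. ] [180.   -0.   17.1]
11 rows  t [0.1097, 0.0318, -0.0]  r [0.0, 0.0, -0.2342] -> [ 639.7 -206.9  320. ] [180.    0.   94.4]
```

Call:
send_rows(
  motion=[
    {"tz": -0.1065},
    {"tz": -0.1065},
    {"tx": 0.1097,"ty": 0.0318,"rz": -0.2342},
    {"tx": 0.1097,"ty": 0.0318,"rz": -0.2342},
    {"tx": 0.1097,"ty": 0.0318,"rz": -0.2342},
    {"tx": 0.1097,"ty": 0.0318,"rz": -0.2342},
    {"tx": 0.1097,"ty": 0.0318,"rz": -0.2342},
    {"tx": 0.1097,"ty": 0.0318,"rz": -0.2342},
    {"tx": 0.1097,"ty": 0.0318,"rz": -0.2342},
    {"tx": 0.1097,"ty": 0.0318,"rz": -0.2342},
    {"tx": 0.1097,"ty": 0.0318,"rz": -0.2342},
    {"tx": 0.1097,"ty": 0.0318,"rz": -0.2342},
  ],
)

```text
invalid input at $.motion[0]: expected keys tx, ty, tz, rx, ry, rz, gripper
```

Call:
send_rows(
  motion=[
    {"tx": 0.1097,"ty": 0.0318,"rz": -0.2342},
    {},
  ],
)

```text
invalid input at $.motion[0]: expected keys tx, ty, tz, rx, ry, rz, gripper
```

```bash
python3 - <<'E'
from h import *
log(); w,d=shot("wrist","wr1"); s,_=shot("side","side1"); log()
c=np.zeros((400,790,3),np.uint8); c[:384,:512]=w
s2=cv2.resize(s[0:190,180:320],(278,380));c[:380,512:]=s2
cv2.imwrite("pics/v1.png",c[:,:,::-1])
W=load("wr1")
print("stray top proj",proj(W,[640,-206.8,188]))
E
```

```text
0.2 [ 169.2 -549.3  213.5] [-179.94   -0.     17.12] q [-74.   18.3  89.7  -0.   72.   -1.1] F [-0.5 -0.5  0.2] w 91.2 0.0
0.3 [ 169.2 -549.4  213.7] [-179.97   -0.     17.12] q [-74.   18.3  89.7   0.   72.   -1.1] F [-0.   0.  -0.3] w 91.1 0.0
stray top proj [ -841.40577648 -2737.3659702 ]
```

View pics/v1.png

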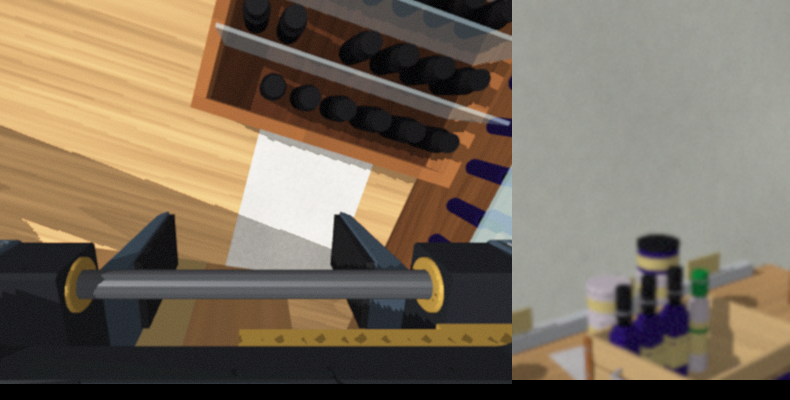

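The first picture shows that every row needs all its keys, so nothing has moved yet. It also shows wide blocks either side of the fingers. I need to know whether they travel with the fingers, because the bay is only about 174 mm wide. I'll move now with the gripper half closed and look.

Call:
send_rows(
  motion=[
    {"tx": 0,"ty": 0,"tz": -0.1065,"rx": 0,"ry": 0,"rz": 0,"gripper": -0.1},
    {"tx": 0,"ty": 0,"tz": -0.1065,"rx": 0,"ry": 0,"rz": 0,"gripper": -0.1},
    {"tx": 0.1097,"ty": 0.0318,"tz": 0,"rx": 0,"ry": 0,"rz": -0.2342,"gripper": -0.1},
    {"tx": 0.1097,"ty": 0.0318,"tz": 0,"rx": 0,"ry": 0,"rz": -0.2342,"gripper": -0.1},
    {"tx": 0.1097,"ty": 0.0318,"tz": 0,"rx": 0,"ry": 0,"rz": -0.2342,"gripper": -0.1},
    {"tx": 0.1097,"ty": 0.0318,"tz": 0,"rx": 0,"ry": 0,"rz": -0.2342,"gripper": -0.1},
    {"tx": 0.1097,"ty": 0.0318,"tz": 0,"rx": 0,"ry": 0,"rz": -0.2342,"gripper": -0.1},
    {"tx": 0.1097,"ty": 0.0318,"tz": 0,"rx": 0,"ry": 0,"rz": -0.2342,"gripper": -0.1},
    {"tx": 0.1097,"ty": 0.0318,"tz": 0,"rx": 0,"ry": 0,"rz": -0.2342,"gripper": -0.1},
    {"tx": 0.1097,"ty": 0.0318,"tz": 0,"rx": 0,"ry": 0,"rz": -0.2342,"gripper": -0.1},
    {"tx": 0.1097,"ty": 0.0318,"tz": 0,"rx": 0,"ry": 0,"rz": -0.2342,"gripper": -0.1},
    {"tx": 0.1097,"ty": 0.0318,"tz": 0,"rx": 0,"ry": 0,"rz": -0.2342,"gripper": -0.1},
  ],
)

```text
time_s: 1.8
ee_pos: [622.3, -259.3, 319.9]
ee_rot: [-180.0, -0.0, 87.6]
force: [0.6, -0.4, -0.2]
gripper_width: 50.3
gripper_force: 0.0
```

Call:
send_rows(
  motion=[
    {"tx": 0.1097,"ty": 0.0318,"tz": 0,"rx": 0,"ry": 0,"rz": -0.2342,"gripper": -0.1},
    {"tx": 0,"ty": 0,"tz": 0,"rx": 0,"ry": 0,"rz": 0,"gripper": -0.1},
  ],
)

```text
time_s: 2.05
ee_pos: [640.8, -202.7, 320.2]
ee_rot: [180.0, -0.1, 94.7]
force: [-0.4, -0.0, 0.6]
gripper_width: 50.3
gripper_force: 0.0
```

```bash
python3 - <<'E'
from h import *
log(); w,d=shot("wrist","wr1"); s,_=shot("side","side1"); log()
c=np.zeros((400,790,3),np.uint8); c[:384,:512]=w
s2=cv2.resize(s[0:190,180:320],(278,380));c[:380,512:]=s2
cv2.imwrite("pics/v2.png",c[:,:,::-1])
W=load("wr1")
print("F",W["F"],"stray top proj",proj(W,[640,-206.8,188]))
E
```

```text
2.05 [ 640.8 -202.7  320.2] [ 1.800e+02 -7.000e-02  9.474e+01] q [-18.6  25.5  63.6   0.1  90.9 -23.3] F [-0.4 -0.   0.6] w 50.3 0.0
2.15 [ 639.6 -206.6  320.3] [-1.7997e+02  4.0000e-02  9.4430e+01] q [-18.9  25.5  63.6  -0.1  90.9 -23.3] F [ 0.1 -0.2 -0.2] w 50.2 0.0
F 316.590961244789 stray top proj [251.17927914 185.6089796 ]
```

View pics/v2.png

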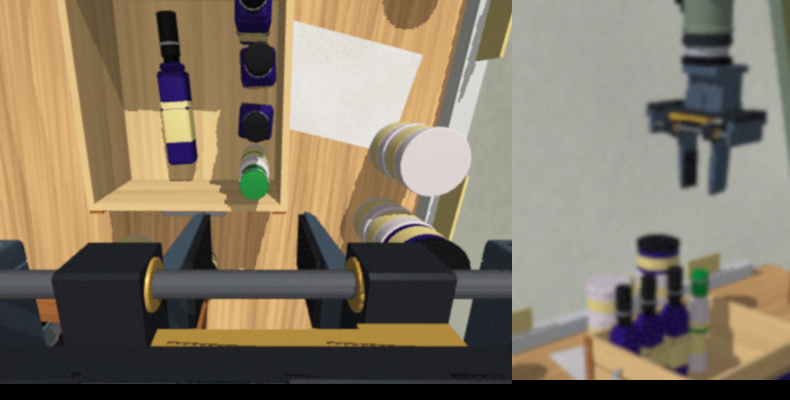

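The body's cross-bar is fixed at about 178 mm along the closing line. It is short in height, with a narrower block above it.

In the wrist view the stray's cap is at (254,183), where (251,186) was predicted. The fallen bottle lies clear in the bay at (175,90).

So for the fallen bottle I'll push it towards the -x wall. Then I'll take its round cap with the tool rolled about 25°, so the bar's low end stays in the bay and its high end passes over the rim. Lotion bottle first.

```bash
python3 - <<'E'
from h import *
g=np.load("geo.npz");cc,Rc,tc,Rt=g["cc"],g["Rc"],g["tc"],g["Rt"]
W,T=load("wr1"),load("top0")
im=cv2.cvtColor(cv2.imread("pics/wr1.png"),cv2.COLOR_BGR2HSV)
m=((im[...,0]>50)&(im[...,0]<75)&(im[...,1]>150)&(im[...,2]>60)).astype(np.uint8)
n,l,s,ce=cv2.connectedComponentsWithStats(m);k=1+np.argmax(s[1:,4]);print(s[k],ce[k])
x,y,w,h,_=s[k]; top=(x+w/2,y+h-w/2); print(top,tri(T,(332,129),W,top),onz(W,top,188).round(1))
# fallen bottle & row in wrist view (pixels from the picture)
im2=cv2.imread("pics/wr1.png")
for n,uv,z in [("cap tip",(166,11),27),("foot",(181,163),27),("row a",(257,124),208),("row b",(258,62),208)]:
    q=onz(W,uv,z); print(n,q.round(1),(Rc.T@(q[:2]-cc)).round(1))
for n,uv in [("rim -x-y out",(90,211)),("rim +x-y out",(290,212))]:
    q=onz(W,uv,130); print(n,q.round(1),(Rc.T@(q[:2]-cc)).round(1))
# tray target: kin in tray frame (10,26)-> candidates
for y in(-45,-40): print("tray spot",tc+Rt@[5,y])
p,R=now(); q,Q=leg(p,R,[640,-206.8,148],rot([180,0,94.4]))
E
```

```text
[240 170  28  29 626] [253.57028754 184.2971246 ]
(np.float64(254.0), np.float64(185.0)) (array([ 643.01746964, -209.48032524,  176.39725413]), np.float64(0.7333329979093014)) [ 642.7 -205.9  188. ]
cap tip [511.9 -24.4  27. ] [-29.7 107.6]
foot [ 535.3 -225.1   27. ] [-21.7 -94.2]
row a [ 640.3 -145.1  208. ] [ 89.1 -22.6]
row b [636.7 -94.8 208. ] [89.5 28. ]
rim -x-y out [ 449.1 -270.8  130. ] [-111.1 -133.3]
rim +x-y out [ 690.2 -251.8  130. ] [ 130.8 -132.7]
tray spot [506.58892107 283.28291916]
tray spot [507.92397059 288.10138808]
4 rows  t [-0.0001, 0.0002, 0.0862]  r [-0.0003, 0.0004, 0.0003] -> [ 640.  -206.8  147.9] [180.   -0.   94.4]
```

The wrist view puts the crate centre about 8 mm further in x, at (558,-129). That also brings the row to its nominal 81 mm, so I'll use it. I'll grasp the stray's cap with the TCP at z 148.

Call:
send_rows(
  motion=[
    {"tx": 0,"ty": 0.002,"tz": 0.09,"rx": 0,"ry": 0,"rz": 0,"gripper": -0.1},
    {"tx": 0,"ty": 0.002,"tz": 0.09,"rx": 0,"ry": 0,"rz": 0,"gripper": -0.1},
    {"tx": 0,"ty": 0,"tz": 0.085,"rx": 0,"ry": 0,"rz": 0,"gripper": -0.1},
    {"tx": 0,"ty": 0,"tz": 0.08,"rx": 0,"ry": 0,"rz": 0,"gripper": -0.1},
    {"tx": 0,"ty": 0,"tz": 0,"rx": 0,"ry": 0,"rz": 0,"gripper": -0.1},
    {"tx": 0,"ty": 0,"tz": 0,"rx": 0,"ry": 0,"rz": 0,"gripper": 0.6},
    {"tx": 0,"ty": 0,"tz": 0,"rx": 0,"ry": 0,"rz": 0,"gripper": 0.6},
    {"tx": 0,"ty": 0,"tz": 0,"rx": 0,"ry": 0,"rz": 0,"gripper": 0.6},
    {"tx": 0,"ty": 0,"tz": 0,"rx": 0,"ry": 0,"rz": 0,"gripper": 0.6},
  ],
  grip_force=20,
)

```text
time_s: 3.28
ee_pos: [642.2, -207.1, 150.2]
ee_rot: [179.8, 0.1, 94.4]
force: [-1.0, -0.5, 6.6]
gripper_width: 29.6
gripper_force: 20.0
```

```bash
python3 - <<'E'
from h import *
log()
# tray closer estimate: corners cross-check with side view at z=26 (side0 px from picture), outer corners
S,T=load("side0"),load("top0"); g=np.load("geo.npz")
for uv in [(101,262),(189,241),(197,268),(108,294)]: print("side tray corner",onz(S,uv,26).round())
from scipy.optimize import least_squares
# arm planar model: r=o+a sin q2+b sin(q2+q3+e)+t sin(q2+q3+q5), z=h+a cos..+...
L=[json.loads(x) for x in open("log.txt")]
A=[];B=[]
for q,p,_ in L:
    q=np.radians(q); r=np.hypot(p[0],p[1]); A+= [[np.sin(q[1]),np.sin(q[1]+q[2]),np.sin(q[1]+q[2]+q[4]),1,0],[np.cos(q[1]),np.cos(q[1]+q[2]),np.cos(q[1]+q[2]+q[4]),0,1]];B+=[r,p[2]]
x,res,rk,sv=np.linalg.lstsq(np.array(A),np.array(B),rcond=None);print(x.round(1),rk,sv.round(3),(np.array(A)@x-B).round(1))
E
```

```text
3.275 [ 642.2 -207.1  150.2] [1.7985e+02 1.1000e-01 9.4420e+01] q [-18.8  29.5  80.9  -0.   69.4 -23.2] F [-1.  -0.5  6.6] w 29.6 20.0
side tray corner [586. 419.  26.]
side tray corner [520. 212.  26.]
side tray corner [416. 255.  26.]
side tray corner [470. 448.  26.]
[  652.3   418.1 -2626.    -29.3 -2901.2] 5 [4.186e+00 3.518e+00 2.890e-01 1.500e-01 2.000e-03] [ 1.4  1.3  1.4  1.3  0.1  1.3 -1.5  0.  -2.1  0.   0.6 -3.9]
```

```bash
python3 - <<'E'
from h import *
p,R=now(); p=[641.8,-207,148.5];R=rot([180,0,94.4])
p,R=leg(p,R,[641.8,-207,368],R,mm=57)
p,R=leg(p,R,[513.7,291,368],rot([180,0,74.5]),mm=57)
p,R=leg(p,R,[513.7,291,210],rot([180,0,74.5]),mm=57)
E
```

```text
4 rows  t [-0.0, 0.0, -0.1098]  r [0.0, 0.0, 0.0] -> [ 641.8 -207.   368.1] [-180.     0.    94.4]
10 rows  t [0.0977, -0.0336, 0.0]  r [0.0, -0.0, 0.0663] -> [513.7 290.8 368.1] [180.    0.   74.5]
3 rows  t [0.0001, -0.0001, 0.1054]  r [-0.0, -0.0, 0.0001] -> [513.6 291.  210. ] [180.    0.   74.5]
```

Call:
send_rows(
  motion=[
    {"tx": 0,"ty": 0,"tz": -0.05,"rx": 0,"ry": 0,"rz": 0,"gripper": 0.6},
    {"tx": 0,"ty": 0,"tz": -0.1,"rx": 0,"ry": 0,"rz": 0,"gripper": 0.6},
    {"tx": 0,"ty": 0,"tz": -0.1,"rx": 0,"ry": 0,"rz": 0,"gripper": 0.6},
    {"tx": 0,"ty": 0,"tz": -0.1,"rx": 0,"ry": 0,"rz": 0,"gripper": 0.6},
    {"tx": 0,"ty": 0,"tz": -0.09,"rx": 0,"ry": 0,"rz": 0,"gripper": 0.6},
    {"tx": 0.0977,"ty": -0.0336,"tz": 0,"rx": 0,"ry": 0,"rz": 0.0663,"gripper": 0.6},
    {"tx": 0.0977,"ty": -0.0336,"tz": 0,"rx": 0,"ry": 0,"rz": 0.0663,"gripper": 0.6},
    {"tx": 0.0977,"ty": -0.0336,"tz": 0,"rx": 0,"ry": 0,"rz": 0.0663,"gripper": 0.6},
    {"tx": 0.0977,"ty": -0.0336,"tz": 0,"rx": 0,"ry": 0,"rz": 0.0663,"gripper": 0.6},
    {"tx": 0.0977,"ty": -0.0336,"tz": 0,"rx": 0,"ry": 0,"rz": 0.0663,"gripper": 0.6},
    {"tx": 0.0977,"ty": -0.0336,"tz": 0,"rx": 0,"ry": 0,"rz": 0.0663,"gripper": 0.6},
    {"tx": 0.0977,"ty": -0.0336,"tz": 0,"rx": 0,"ry": 0,"rz": 0.0663,"gripper": 0.6},
  ],
)

```text
time_s: 4.78
ee_pos: [532.8, 139.3, 368.2]
ee_rot: [180.0, -0.0, 80.4]
force: [0.6, 0.0, -1.8]
gripper_width: 29.8
gripper_force: 20.0
```

Call:
send_rows(
  motion=[
    {"tx": 0.0977,"ty": -0.0336,"tz": 0,"rx": 0,"ry": 0,"rz": 0.0663,"gripper": 0.6},
    {"tx": 0.0977,"ty": -0.0336,"tz": 0,"rx": 0,"ry": 0,"rz": 0.0663,"gripper": 0.6},
    {"tx": 0.0977,"ty": -0.0336,"tz": 0,"rx": 0,"ry": 0,"rz": 0.0663,"gripper": 0.6},
    {"tx": 0,"ty": 0,"tz": 0,"rx": 0,"ry": 0,"rz": 0,"gripper": 0.6},
    {"tx": 0,"ty": 0,"tz": 0.08,"rx": 0,"ry": 0,"rz": 0,"gripper": 0.6},
    {"tx": 0,"ty": 0,"tz": 0.1,"rx": 0,"ry": 0,"rz": 0,"gripper": 0.6},
    {"tx": 0,"ty": 0,"tz": 0.1,"rx": 0,"ry": 0,"rz": 0,"gripper": 0.6},
    {"tx": 0,"ty": 0,"tz": 0.04,"rx": 0,"ry": 0,"rz": 0,"gripper": 0.6},
    {"tx": 0,"ty": 0,"tz": 0,"rx": 0,"ry": 0,"rz": 0,"gripper": 0.6},
  ],
)

```text
time_s: 5.9
ee_pos: [512.6, 289.7, 206.3]
ee_rot: [-179.8, 0.2, 74.5]
force: [0.1, 0.2, -0.7]
gripper_width: 29.2
gripper_force: 20.0
```

```bash
python3 - <<'E'
from h import *
log(); w,d=shot("wrist","wr2"); s,_=shot("side","side2"); t,_=shot("top","top2")
c=np.zeros((400,800,3),np.uint8); c[:384,:512]=w
c[:288,512:800]=cv2.resize(s[140:300,60:220],(288,288))
cv2.imwrite("pics/v3.png",c[:,:,::-1])
E
```

```text
5.9 [512.6 289.7 206.3] [-179.84    0.19   74.48] q [28.4 20.  88.3 -0.  72.  43.9] F [ 0.1  0.2 -0.7] w 29.2 20.0
```

View pics/v3.png

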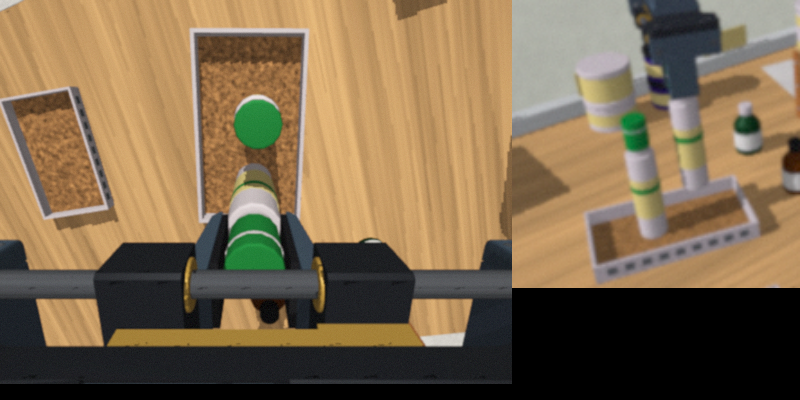

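The held bottle hangs upright at (255,200) in line with its fellow at (258,122), inside the tray rims at columns 192 and 307. I'll lower it about 60 mm to the tray floor.

Call:
send_rows(
  motion=[
    {"tx": 0,"ty": 0,"tz": 0.06,"rx": 0,"ry": 0,"rz": 0,"gripper": 0.6},
    {"tx": 0,"ty": 0,"tz": 0.04,"rx": 0,"ry": 0,"rz": 0,"gripper": 0.6},
    {"tx": 0,"ty": 0,"tz": 0.015,"rx": 0,"ry": 0,"rz": 0,"gripper": 0.6},
    {"tx": 0,"ty": 0,"tz": 0.004,"rx": 0,"ry": 0,"rz": 0,"gripper": 0.6},
    {"tx": 0,"ty": 0,"tz": 0,"rx": 0,"ry": 0,"rz": 0,"gripper": 0.6},
  ],
)

```text
time_s: 6.68
ee_pos: [514.1, 291.5, 149.5]
ee_rot: [179.9, -0.1, 74.5]
force: [-0.2, 0.2, -1.3]
gripper_width: 29.7
gripper_force: 20.0
```

Call:
send_rows(
  motion=[
    {"tx": 0,"ty": 0,"tz": 0.004,"rx": 0,"ry": 0,"rz": 0,"gripper": 0.6},
    {"tx": 0,"ty": 0,"tz": 0.002,"rx": 0,"ry": 0,"rz": 0,"gripper": 0.6},
    {"tx": 0,"ty": 0,"tz": 0,"rx": 0,"ry": 0,"rz": 0,"gripper": 0.6},
  ],
)

```text
time_s: 7.05
ee_pos: [513.8, 291.4, 146.4]
ee_rot: [179.9, -0.1, 74.5]
force: [-1.3, -0.4, 3.0]
gripper_width: 29.7
gripper_force: 20.0
```

Contact made at 4 N. I'll release, rise and go over the bay.

```bash
python3 - <<'E'
from h import *
p=[513.8,291.4,146.5];R=rot([180,0,74.5])
p,R=leg(p,R,[513.8,291.4,260],R,mm=57)
p,R=leg(p,R,[569.9,-153.2,330],rot([180,0,4.4]),mm=58)
E
```

```text
2 rows  t [0.0, 0.0, -0.1135]  r [0.0, 0.0, 0.0] -> [513.8 291.4 260. ] [180.    0.   74.5]
9 rows  t [-0.0625, 0.0856, -0.0156]  r [0.0, -0.0, 0.2596] -> [ 570.1 -153.2  330.2] [180.    0.    4.4]
```

Call:
send_rows(
  motion=[
    {"tx": 0,"ty": 0,"tz": 0,"rx": 0,"ry": 0,"rz": 0,"gripper": -0.1},
    {"tx": 0,"ty": 0,"tz": 0,"rx": 0,"ry": 0,"rz": 0,"gripper": -0.1},
    {"tx": 0,"ty": 0,"tz": -0.03,"rx": 0,"ry": 0,"rz": 0,"gripper": -0.1},
    {"tx": 0,"ty": 0,"tz": -0.1,"rx": 0,"ry": 0,"rz": 0,"gripper": -0.1},
    {"tx": 0,"ty": 0,"tz": -0.1,"rx": 0,"ry": 0,"rz": 0,"gripper": -0.1},
  ],
)

```text
time_s: 7.68
ee_pos: [513.4, 291.2, 262.5]
ee_rot: [180.0, -0.0, 74.5]
force: [0.7, 0.3, 0.1]
gripper_width: 50.4
gripper_force: 0.0
```

Call:
send_rows(
  motion=[
    {"tx": -0.0625,"ty": 0.0856,"tz": -0.0156,"rx": 0,"ry": 0,"rz": 0.2596,"gripper": -0.1},
    {"tx": -0.0625,"ty": 0.0856,"tz": -0.0156,"rx": 0,"ry": 0,"rz": 0.2596,"gripper": -0.1},
    {"tx": -0.0625,"ty": 0.0856,"tz": -0.0156,"rx": 0,"ry": 0,"rz": 0.2596,"gripper": -0.1},
    {"tx": -0.0625,"ty": 0.0856,"tz": -0.0156,"rx": 0,"ry": 0,"rz": 0.2596,"gripper": -0.1},
    {"tx": -0.0625,"ty": 0.0856,"tz": -0.0156,"rx": 0,"ry": 0,"rz": 0.2596,"gripper": -0.1},
    {"tx": -0.0625,"ty": 0.0856,"tz": -0.0156,"rx": 0,"ry": 0,"rz": 0.2596,"gripper": -0.1},
    {"tx": -0.0625,"ty": 0.0856,"tz": -0.0156,"rx": 0,"ry": 0,"rz": 0.2596,"gripper": -1},
    {"tx": -0.0625,"ty": 0.0856,"tz": -0.0156,"rx": 0,"ry": 0,"rz": 0.2596,"gripper": -1},
    {"tx": -0.0625,"ty": 0.0856,"tz": -0.0156,"rx": 0,"ry": 0,"rz": 0.2596,"gripper": -1},
    {"tx": 0,"ty": 0,"tz": 0,"rx": 0,"ry": 0,"rz": 0,"gripper": -1},
    {"tx": 0,"ty": 0,"tz": 0,"rx": 0,"ry": 0,"rz": 0,"gripper": -1},
  ],
)

```text
time_s: 9.05
ee_pos: [570.0, -153.1, 331.3]
ee_rot: [-180.0, -0.1, 4.4]
force: [-0.2, 0.5, -0.1]
gripper_width: 91.3
gripper_force: 0.0
```

```bash
python3 - <<'E'
from h import *
log(); w,d=shot("wrist","wr3"); s,_=shot("side","side3"); shot("top","top3")
c=np.zeros((400,800,3),np.uint8); c[:384,:512]=w
c[:288,512:800]=cv2.resize(s[140:300,60:220],(288,288))
cv2.imwrite("pics/v4.png",c[:,:,::-1])
E
```

```text
9.05 [ 570.  -153.1  331.3] [-1.7998e+02 -6.0000e-02  4.4400e+00] q [-16.2  17.1  74.8   0.   88.   69.4] F [-0.2  0.5 -0.1] w 91.3 0.0
```

View pics/v4.png

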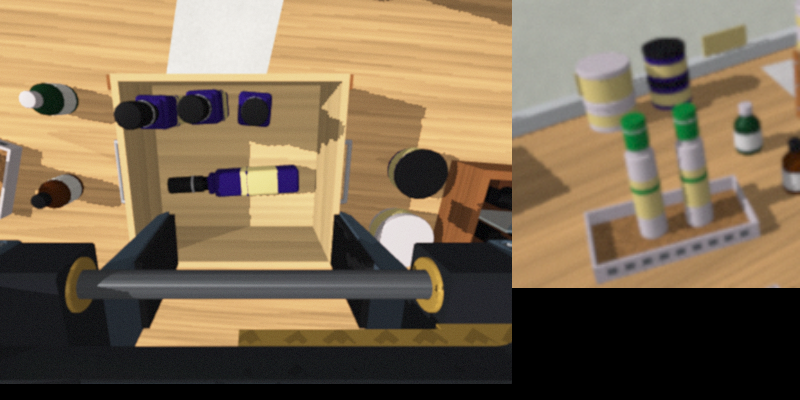

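The lotion bottle now stands on the tray beside its fellow, (640,170) and (690,160) in the inset. In the wrist view the fallen bottle runs from cap tip (168,185) to foot (299,180). The crate rim is at rows 76 and 268, and the inner floor edge on -x is at row 227.

```bash
python3 - <<'E'
from h import *
W=load("wr3"); cc=np.array([558,-129.]);a=np.radians(4.4);Rc=np.array([[np.cos(a),-np.sin(a)],[np.sin(a),np.cos(a)]])
np.savez("geo.npz",cc=cc,Rc=Rc)
def P(n,uv,z):
    q=onz(W,uv,z); print(n,q.round(1),"crate",(Rc.T@(q[:2]-cc)).round(1))
P("rim+x+y",(110,76),130);P("rim+x-y",(352,76),130);P("rim -x mid",(245,269),130)
P("floor -x edge",(160,228),8);P("floor -x edge",(300,226),8);P("floor +y",(160,215),8);P("floor -y",(318,190),8)
P("captip",(168,185),27);P("foot",(299,179),27)
P("foot top edge",(298,166),46);P("foot low edge top face",(299,192),46)
for uv in[(130,115),(193,105),(255,108)]:P("row cap",uv,208)
# brown/purple mask extents
h=cv2.cvtColor(cv2.imread("pics/wr3.png"),cv2.COLOR_BGR2HSV)
m=((h[...,0]>115)&(h[...,0]<145)&(h[...,1]>110)&(h[...,2]>25)).astype(np.uint8)
n,l,s,ce=cv2.connectedComponentsWithStats(m)
print([ (s[i].tolist(),ce[i].round(1).tolist()) for i in range(1,n) if s[i,4]>40])
E
```

```text
rim+x+y [661.8  12.8 130. ] crate [114.4 133.5]
rim+x-y [ 682.8 -253.7  130. ] crate [ 114.9 -133.9]
rim -x mid [ 434.5 -152.7  130. ] crate [-125.   -14.2]
floor -x edge [429.4  -6.5   8. ] crate [-118.8  132. ]
floor -x edge [ 451.5 -240.9    8. ] crate [-114.8 -103.4]
floor +y [452.8  -6.6   8. ] crate [-95.5 130.1]
floor -y [ 516.3 -262.5    8. ] crate [ -51.8 -129.9]
captip [511.3 -24.7  27. ] crate [-38.6 107.6]
foot [ 536.8 -226.4   27. ] crate [-28.6 -95.5]
foot top edge [ 560.8 -219.4   46. ] crate [ -4.2 -90.4]
foot low edge top face [ 521.4 -225.6   46. ] crate [-43.9 -93.5]
row cap [627.7 -37.2 208. ] crate [76.5 86.2]
row cap [640.8 -93.6 208. ] crate [85.3 28.9]
row cap [ 642.6 -149.1  208. ] crate [ 82.8 -26.5]
[([186, 90, 37, 34, 526], [211.1, 104.4]), ([238, 92, 33, 34, 400], [254.2, 104.1]), ([136, 95, 41, 34, 791], [161.8, 110.2]), ([277, 166, 21, 27, 507], [287.5, 178.7]), ([207, 169, 34, 27, 777], [224.4, 182.3])]
```

Call:
send_rows(
  motion=[
    {"tx": 0.014,"ty": 0,"tz": 0.1,"rx": 0,"ry": 0,"rz": 0,"gripper": -1},
    {"tx": 0,"ty": 0,"tz": 0.1,"rx": 0,"ry": 0,"rz": 0,"gripper": -1},
    {"tx": 0,"ty": 0,"tz": 0.1,"rx": 0,"ry": 0,"rz": 0,"gripper": -1},
    {"tx": 0,"ty": 0,"tz": 0.1,"rx": 0,"ry": 0,"rz": 0,"gripper": -1},
    {"tx": 0,"ty": 0,"tz": 0.08,"rx": 0,"ry": 0,"rz": 0,"gripper": -1},
    {"tx": 0,"ty": 0,"tz": 0.06,"rx": 0,"ry": 0,"rz": 0,"gripper": -1},
    {"tx": 0,"ty": 0,"tz": 0.06,"rx": 0,"ry": 0,"rz": 0,"gripper": -1},
    {"tx": 0,"ty": 0,"tz": 0.02,"rx": 0,"ry": 0,"rz": 0,"gripper": -1},
    {"tx": 0,"ty": 0,"tz": 0,"rx": 0,"ry": 0,"rz": 0,"gripper": -1},
  ],
)

```text
time_s: 10.32
ee_pos: [577.0, -152.2, 20.4]
ee_rot: [-180.0, 0.0, 4.5]
force: [0.1, -0.6, 0.2]
gripper_width: 91.1
gripper_force: 0.0
```

Clear. Now I'll push the bottle 56 mm towards -x, back off and rise.

Call:
send_rows(
  motion=[
    {"tx": -0.014,"ty": 0,"tz": 0,"rx": 0,"ry": 0,"rz": 0,"gripper": -1},
    {"tx": -0.014,"ty": 0,"tz": 0,"rx": 0,"ry": 0,"rz": 0,"gripper": -1},
    {"tx": -0.014,"ty": 0,"tz": 0,"rx": 0,"ry": 0,"rz": 0,"gripper": -1},
    {"tx": -0.014,"ty": 0,"tz": 0,"rx": 0,"ry": 0,"rz": 0,"gripper": -1},
    {"tx": -0.014,"ty": 0,"tz": 0,"rx": 0,"ry": 0,"rz": 0,"gripper": -1},
    {"tx": -0.014,"ty": 0,"tz": 0,"rx": 0,"ry": 0,"rz": 0,"gripper": -1},
    {"tx": -0.014,"ty": 0,"tz": 0,"rx": 0,"ry": 0,"rz": 0,"gripper": -1},
    {"tx": -0.014,"ty": 0,"tz": 0,"rx": 0,"ry": 0,"rz": 0,"gripper": -1},
    {"tx": 0,"ty": 0,"tz": 0,"rx": 0,"ry": 0,"rz": 0,"gripper": -1},
  ],
)

```text
time_s: 11.45
ee_pos: [519.7, -157.0, 20.4]
ee_rot: [-180.0, 0.1, 4.4]
force: [0.0, 0.7, -0.3]
gripper_width: 91.0
gripper_force: 0.0
```

Call:
send_rows(
  motion=[
    {"tx": 0.016,"ty": 0,"tz": 0,"rx": 0,"ry": 0,"rz": 0,"gripper": -1},
    {"tx": 0,"ty": 0,"tz": -0.06,"rx": 0,"ry": 0,"rz": 0,"gripper": -1},
    {"tx": 0,"ty": 0,"tz": -0.1,"rx": 0,"ry": 0,"rz": 0,"gripper": -1},
    {"tx": 0,"ty": 0,"tz": -0.1,"rx": 0,"ry": 0,"rz": 0,"gripper": -0.1},
    {"tx": 0,"ty": 0,"tz": -0.1,"rx": 0,"ry": 0,"rz": 0,"gripper": -0.1},
    {"tx": 0,"ty": 0,"tz": -0.1,"rx": 0,"ry": 0,"rz": 0,"gripper": -0.1},
    {"tx": 0.02,"ty": 0,"tz": -0.1,"rx": 0,"ry": 0,"rz": 0,"gripper": -0.1},
    {"tx": 0.02,"ty": 0,"tz": -0.03,"rx": 0,"ry": 0,"rz": 0,"gripper": -0.1},
    {"tx": 0,"ty": 0,"tz": 0,"rx": 0,"ry": 0,"rz": 0,"gripper": -0.1},
  ],
)

```text
time_s: 12.58
ee_pos: [550.1, -154.9, 316.6]
ee_rot: [179.9, -0.1, 4.5]
force: [-0.1, 0.4, -2.1]
gripper_width: 50.2
gripper_force: 0.0
```

```bash
python3 - <<'E'
from h import *
log(); w,d=shot("wrist","wr4"); t,_=shot("top","top4")
c=np.zeros((400,800,3),np.uint8); c[:384,:512]=w
c[:288,512:800]=cv2.resize(t[115:227,240:352],(288,288))
cv2.imwrite("pics/v5.png",c[:,:,::-1])
E
```

```text
12.575 [ 550.1 -154.9  316.6] [ 1.7994e+02 -1.3000e-01  4.4600e+00] q [-16.9  15.4  79.2  -0.   85.2  68.7] F [-0.1  0.4 -2.1] w 50.2 0.0
```

View pics/v5.png

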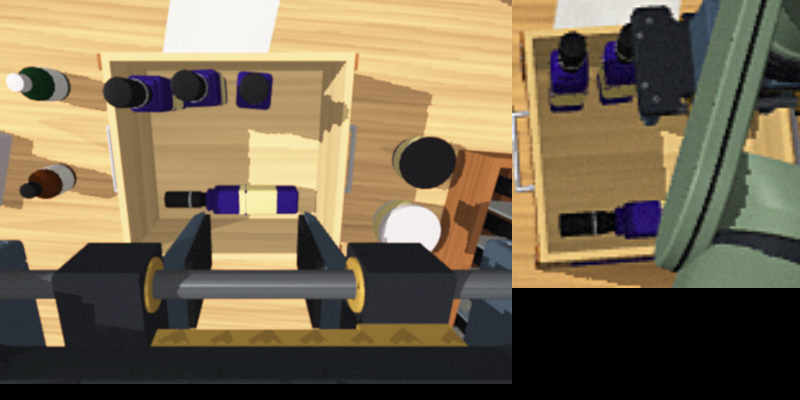

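The bottle now lies straight along the -x side. Wrist view: cap tip (165,199), foot (298,199). Next I'll measure the cap's line and work out the rolled grasp.

```bash
python3 - <<'E'
from h import *
g=np.load("geo.npz");cc,Rc=g["cc"],g["Rc"]
W,T=load("wr4"),load("top4")
def P(n,d,uv,z):
    q=onz(d,uv,z); print(n,np.round(uv,1),q.round(1),"crate",(Rc.T@(q[:2]-cc)).round(1))
def capblob(fn,box):
    h=cv2.cvtColor(cv2.imread(f"pics/{fn}.png"),cv2.COLOR_BGR2HSV); u0,v0,u1,v1=box
    m=np.zeros(h.shape[:2],np.uint8); m[v0:v1,u0:u1]=(h[v0:v1,u0:u1,2]<55)
    n,l,s,ce=cv2.connectedComponentsWithStats(m);k=1+np.argmax(s[1:,4]); print(fn,s[k].tolist(),ce[k].round(1)); return s[k],ce[k]
s,c=capblob("wr4",(155,185,200,215)); P("cap",W,c,27); P("tip",W,(s[0],c[1]),27)
s2,c2=capblob("top4",(255,185,282,215)); P("cap top cam",T,c2,27); P("tip",T,(s2[0],c2[1]),27)
P("cap up edge",W,(c[0],s[1]),27);P("cap low edge",W,(c[0],s[1]+s[3]),27)
P("foot",W,(298,199),27)
for uv in[(160,219),(290,219)]: P("floor -x edge",W,uv,8)
P("rim -x inner",W,(220,250),130)
L=[json.loads(x) for x in open("log.txt")]
A=[];B=[]
for q,p,_ in L:
    q=np.radians(q); r=np.hypot(p[0],p[1]); A+= [[np.sin(q[1]),np.sin(q[1]+q[2]),1,0],[np.cos(q[1]),np.cos(q[1]+q[2]),0,1]];B+=[r,p[2]]
x=np.linalg.lstsq(np.array(A),np.array(B),rcond=None)[0];print("arm a b o h-t",x.round(1),np.abs(np.array(A)@x-B).max().round(1))
E
```

```text
wr4 [165, 192, 24, 15, 339] [176.4 199. ]
cap [176.4 199. ] [475.  -43.5  27. ] crate [-76.2  91.6]
tip [165. 199.] [473.7 -26.2  27. ] crate [-76.2 108.9]
top4 [259, 197, 23, 10, 178] [269.2 201.6]
cap top cam [269.2 201.6] [472.7 -58.7  27. ] crate [-79.6  76.7]
tip [259.  201.6] [472.6 -29.3  27. ] crate [-77.5 106. ]
cap up edge [176.4 192. ] [486.1 -43.4  27. ] crate [-65.1  90.8]
cap low edge [176.4 207. ] [462.  -43.7  27. ] crate [-89.1  92.4]
foot [298 199] [ 489.5 -228.3   27. ] crate [-75.9 -93.8]
floor -x edge [160 219] [432.4 -13.1   8. ] crate [-116.3  125.2]
floor -x edge [290 219] [ 448.8 -222.7    8. ] crate [-116.   -85.1]
rim -x inner [220 250] [ 447.6 -121.8  130. ] crate [-109.5   15.6]
arm a b o h-t [ 595.8  417.2   -6.2 -223.5] 4.7
```

```bash
cat >> h.py <<'E'
g=np.load("geo.npz");cc,Rcm=g["cc"],g["Rc"]
RC=Ro.from_euler("z",4.4,degrees=True)
def cw(x,y,z): return np.r_[cc+Rcm@[x,y],z]
def toolR(alpha,theta=0.):
    "rolled by alpha towards +x, then bottle raised by theta about crate x"
    a=np.radians(alpha); M=np.array([[0,np.cos(a),-np.sin(a)],[1,0,0],[0,-np.sin(a),-np.cos(a)]])
    return RC*Ro.from_euler("x",theta,degrees=True)*Ro.from_matrix(M)
E
python3 - <<'E'
from h import *
p,R=now(); R=rot([180,0,4.4])
print(cw(-77.8,75.5,24))
p,R=leg(p,R,cw(-60,40,330),rot([180,0,94.4]),dg=10)
p,R=leg(p,R,cw(-77.8,75.5,230),toolR(30),dg=9)
p,R=leg(p,R,cw(-77.8,75.5,60),toolR(30),dg=9)
print(toolR(30).as_matrix().round(2).tolist())
E
```

```text
[474.63700925 -59.6912576   24.        ]
10 rows  t [0.0012, -0.0179, -0.0031]  r [-0.0, 0.0, -0.3] -> [495.3 -93.8 329.8] [180.    0.   94.4]
4 rows  t [0.0178, 0.0009, 0.0513]  r [0.25, 0.0, -0.0] -> [474.6 -59.7 229.9] [-150.     0.    94.4]
4 rows  t [-0.0, 0.0425, 0.0736]  r [-0.0, 0.0, -0.0] -> [474.6 -59.7  59.9] [-150.     0.    94.4]
[[-0.08, 0.86, -0.5], [1.0, 0.07, -0.04], [0.0, -0.5, -0.87]]
```

Call:
send_rows(
  motion=[
    {"tx": 0.0012,"ty": -0.0179,"tz": -0.0031,"rx": 0,"ry": 0,"rz": -0.3,"gripper": 0.21},
    {"tx": 0.0012,"ty": -0.0179,"tz": -0.0031,"rx": 0,"ry": 0,"rz": -0.3,"gripper": 0.21},
    {"tx": 0.0012,"ty": -0.0179,"tz": -0.0031,"rx": 0,"ry": 0,"rz": -0.3,"gripper": 0.21},
    {"tx": 0.0012,"ty": -0.0179,"tz": -0.0031,"rx": 0,"ry": 0,"rz": -0.3,"gripper": 0.21},
    {"tx": 0.0012,"ty": -0.0179,"tz": -0.0031,"rx": 0,"ry": 0,"rz": -0.3,"gripper": 0.21},
    {"tx": 0.0012,"ty": -0.0179,"tz": -0.0031,"rx": 0,"ry": 0,"rz": -0.3,"gripper": 0.21},
    {"tx": 0.0012,"ty": -0.0179,"tz": -0.0031,"rx": 0,"ry": 0,"rz": -0.3,"gripper": 0.21},
    {"tx": 0.0012,"ty": -0.0179,"tz": -0.0031,"rx": 0,"ry": 0,"rz": -0.3,"gripper": 0.21},
    {"tx": 0.0012,"ty": -0.0179,"tz": -0.0031,"rx": 0,"ry": 0,"rz": -0.3,"gripper": 0.21},
    {"tx": 0.0012,"ty": -0.0179,"tz": -0.0031,"rx": 0,"ry": 0,"rz": -0.3,"gripper": 0.21},
  ],
)

```text
time_s: 13.92
ee_pos: [494.5, -93.8, 329.5]
ee_rot: [-179.8, -0.1, 94.7]
force: [-0.6, -0.5, -0.2]
gripper_width: 36.1
gripper_force: 0.0
```

Call:
send_rows(
  motion=[
    {"tx": 0.0178,"ty": 0.0009,"tz": 0.0513,"rx": 0.25,"ry": 0,"rz": 0,"gripper": 0.21},
    {"tx": 0.0178,"ty": 0.0009,"tz": 0.0513,"rx": 0.25,"ry": 0,"rz": 0,"gripper": 0.21},
    {"tx": 0.0178,"ty": 0.0009,"tz": 0.0513,"rx": 0.25,"ry": 0,"rz": 0,"gripper": 0.21},
    {"tx": 0.0178,"ty": 0.0009,"tz": 0.0513,"rx": 0.25,"ry": 0,"rz": 0,"gripper": 0.21},
    {"tx": 0,"ty": 0,"tz": 0,"rx": 0,"ry": 0,"rz": 0,"gripper": 0.21},
  ],
)

```text
time_s: 14.55
ee_pos: [474.0, -59.4, 227.3]
ee_rot: [-149.5, -0.1, 94.5]
force: [0.2, 0.5, 0.1]
gripper_width: 36.1
gripper_force: 0.0
```

```bash
python3 - <<'E'
from h import *
log(); p,R=now(); print("crate",Rcm.T@(p[:2]-cc))
w,d=shot("wrist","wr5")
h=cv2.cvtColor(w,cv2.COLOR_RGB2HSV)
W=load("wr5"); e=proj(W,cw(-76,77,27)); print("cap expected",e, "tip",proj(W,cw(-76,107.5,27)),"shoulder",proj(W,cw(-76,53,27)))
cv2.imwrite("pics/v6.png",w[:,:,::-1])
# arm fit incl. tool length: solve FK of 6R spherical wrist: j4 roll about forearm, j5 pitch, j6
from scipy.optimize import least_squares
L=[json.loads(x) for x in open("log.txt")]
E=lambda ax,d:Ro.from_euler(ax,d,degrees=True)
def fk(q,x):
    a,b,o,hh,t,q6=x
    R1=E("z",q[0]); R=R1*E("y",q[1]); p=R1.apply([o,0,hh])+R.apply([0,0,a]); R=R*E("y",q[2]); p=p+R.apply([0,0,b]); R=R*E("z",q[3])*E("y",q[4])*E("z",q[5]+q6); return p+R.apply([0,0,t]),R
def f(x):
    r=[]
    for q,p,e in L:
        P,R=fk(q,x); r+=list(P-p)+list(200*(R.inv()*rot(e)).as_rotvec())
    return r
best=min((least_squares(f,[596,417,0,150,t,s*90],x_scale=[100,100,10,100,100,10],loss="soft_l1") for s in(-1,0,1,2) for t in (250,)),key=lambda r:r.cost)
print(best.x.round(1),np.abs(best.fun).max().round(1)); np.save("arm.npy",best.x)
E
```

```text
14.55 [474.  -59.4 227.3] [-1.4949e+02 -1.0000e-01  9.4490e+01] q [ -5.2  25.9  82.7  -4.9 101.6  -9.4] F [0.2 0.5 0.1] w 36.1 0.0
crate [-78.43359308  75.86651416]
cap expected [346.21762893 171.58163303] tip [348.62517574 144.00298275] shoulder [344.40472337 192.34861803]
[ 597.6  413.6   -4.9  112.3  338.2 -270. ] 12.0
```

View pics/v6.png

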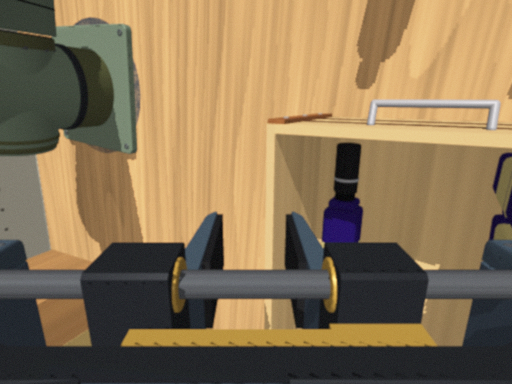

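The cap shows at columns 336–360, rows 143–183. Its centre is about (348,170) against the predicted (346,172), so I'll descend vertically with a 36 mm opening.

Call:
send_rows(
  motion=[
    {"tx": 0,"ty": 0.0425,"tz": 0.0736,"rx": 0,"ry": 0,"rz": 0,"gripper": 0.21},
    {"tx": 0,"ty": 0.0425,"tz": 0.0736,"rx": 0,"ry": 0,"rz": 0,"gripper": 0.21},
    {"tx": 0,"ty": 0.0425,"tz": 0.0736,"rx": 0,"ry": 0,"rz": 0,"gripper": 0.21},
    {"tx": 0,"ty": 0.0425,"tz": 0.0736,"rx": 0,"ry": 0,"rz": 0,"gripper": 0.21},
    {"tx": 0,"ty": 0.01,"tz": 0.0173,"rx": 0,"ry": 0,"rz": 0,"gripper": 0.21},
    {"tx": 0,"ty": 0.01,"tz": 0.0173,"rx": 0,"ry": 0,"rz": 0,"gripper": 0.21},
    {"tx": 0,"ty": 0,"tz": 0,"rx": 0,"ry": 0,"rz": 0,"gripper": 0.21},
  ],
)

```text
time_s: 15.48
ee_pos: [475.6, -60.2, 42.2]
ee_rot: [-150.1, 0.0, 94.4]
force: [0.0, -0.0, -0.4]
gripper_width: 35.8
gripper_force: 0.0
```

```bash
python3 - <<'E'
from h import *
log(); p,R=now(); print("crate",Rcm.T@(p[:2]-cc))
E
```

```text
15.475 [475.6 -60.2  42.2] [-1.5011e+02  2.0000e-02  9.4410e+01] q [-5.2 35.4 95.  -4.9 79.2 -7.4] F [ 0.  -0.  -0.4] w 35.8 0.0
crate [-76.83853443  74.95584015]
```

Call:
send_rows(
  motion=[
    {"tx": 0,"ty": 0.007,"tz": 0.0121,"rx": 0,"ry": 0,"rz": 0,"gripper": 0.21},
    {"tx": 0,"ty": 0.007,"tz": 0.0121,"rx": 0,"ry": 0,"rz": 0,"gripper": 0.21},
    {"tx": 0,"ty": 0.001,"tz": 0.0017,"rx": 0,"ry": 0,"rz": 0,"gripper": 0.21},
    {"tx": 0,"ty": 0,"tz": 0,"rx": 0,"ry": 0,"rz": 0,"gripper": 0.21},
  ],
)

```text
time_s: 15.98
ee_pos: [475.1, -59.9, 26.2]
ee_rot: [-150.0, 0.0, 94.4]
force: [1.0, -0.3, 0.2]
gripper_width: 35.6
gripper_force: 0.0
```

No contact. I'll narrow to 29 mm, go 3 mm lower and squeeze.

Call:
send_rows(
  motion=[
    {"tx": 0,"ty": 0.001,"tz": 0.0017,"rx": 0,"ry": 0,"rz": 0,"gripper": 0.36},
    {"tx": 0,"ty": 0.001,"tz": 0.0017,"rx": 0,"ry": 0,"rz": 0,"gripper": 0.36},
    {"tx": 0,"ty": 0.001,"tz": 0.0017,"rx": 0,"ry": 0,"rz": 0,"gripper": 0.36},
    {"tx": 0,"ty": 0,"tz": 0,"rx": 0,"ry": 0,"rz": 0,"gripper": 0.36},
    {"tx": 0,"ty": 0,"tz": 0,"rx": 0,"ry": 0,"rz": 0,"gripper": 0.8},
    {"tx": 0,"ty": 0,"tz": 0,"rx": 0,"ry": 0,"rz": 0,"gripper": 0.8},
    {"tx": 0,"ty": 0,"tz": 0,"rx": 0,"ry": 0,"rz": 0,"gripper": 0.8},
  ],
  grip_force=40,
)

```text
time_s: 16.85
ee_pos: [474.9, -60.0, 23.4]
ee_rot: [-150.0, 0.0, 94.4]
force: [-0.2, 0.2, 0.5]
gripper_width: 25.4
gripper_force: 39.9
```

```bash
python3 - <<'E'
from h import *
log(); p,R=now(); print("crate",Rcm.T@(p[:2]-cc))
x=-76.; fy0=-92.5
def pose(th,heel_y,lift,tc):
    t=np.radians(th); foot=np.array([x,heel_y-19*np.sin(t),8+19*np.cos(t)+lift])
    v=np.array([tc[0]-x,tc[1]-fy0,tc[2]-27]); q=foot+Ro.from_euler("x",th,degrees=True).apply(v)
    return cw(*q),toolR(30,th)
tc=np.r_[Rcm.T@(p[:2]-cc),p[2]]; tc[2]-=0
P,Rr=np.array(p),toolR(30,0)
for th,hy,l in[(20,-88,5),(45,-80,6),(70,-70,6),(90,-62,6)]:
    p1,R1=pose(th,hy,l,tc); print(th,end=": "); P,Rr=leg(P,Rr,p1,R1,dg=7,mm=40)
# rough reach check
from scipy.optimize import least_squares
arm=np.load("arm.npy"); q0=env.state()["qpos"]
E=lambda ax,d:Ro.from_euler(ax,d,degrees=True)
def fk(q,xx):
    a,b,o,hh,t,q6=xx
    R1=E("z",q[0]); R=R1*E("y",q[1]); p=R1.apply([o,0,hh])+R.apply([0,0,a]); R=R*E("y",q[2]); p=p+R.apply([0,0,b]); R=R*E("z",q[3])*E("y",q[4])*E("z",q[5]+q6); return p+R.apply([0,0,t]),R
lo=[-177,-48,12,-77,3,-146];hi=[177,115,149,257,150,146]
for th,hy,l in[(0,-92.5,0),(20,-88,5),(45,-80,6),(70,-70,6),(90,-62,6)]:
    p1,R1=pose(th,hy,l,tc)
    f=lambda q:np.r_[fk(q,arm)[0]-p1,200*(fk(q,arm)[1].inv()*R1).as_rotvec()]
    r=least_squares(f,np.clip(q0,lo,hi),bounds=(lo,hi)); q0=r.x; print(th,q0.round(0),np.abs(r.fun).max().round(1))
E
```

```text
16.85 [474.9 -60.   23.4] [-1.4998e+02  1.0000e-02  9.4420e+01] q [-5.2 36.7 95.8 -4.9 77.2 -7.2] F [-0.2  0.2  0.5] w 25.4 39.9
crate [-77.50860673  75.21490359]
20: 3 rows  t [-0.0025, -0.0209, -0.0361]  r [0.0, 0.1925, -0.1111] -> [475.7 -70.9  84.9] [-150.   -20.    94.4]
45: 4 rows  t [-0.0016, -0.0174, -0.0301]  r [0.0, 0.1804, -0.1042] -> [ 478.5 -107.4  143.4] [-150.   -45.    94.4]
70: 4 rows  t [-0.0024, -0.0161, -0.0279]  r [0.0, 0.1804, -0.1041] -> [ 482.7 -162.   176.8] [-150.   -70.    94.4]
90: 3 rows  t [-0.0046, -0.0167, -0.0291]  r [0.0, 0.1925, -0.1112] -> [ 486.7 -212.2  181.7] [  52.   -90.  -107.6]
0 [-4. 36. 97. -4. 77. -6.] 0.0
20 [-14.  35.  91.   7.  89. -26.] 0.0
45 [-24.  40.  82.  18. 107. -44.] 0.0
70 [-32.  49.  74.  26. 126. -57.] 0.0
90 [-36.  58.  68.  31. 139. -65.] 0.0
```

The cap is held (25.4 mm, 40 N), and the path looks within reach. I'll raise it in stages.

Call:
send_rows(
  motion=[
    {"tx": -0.0025,"ty": -0.0209,"tz": -0.0361,"rx": 0,"ry": 0.1925,"rz": -0.1111,"gripper": 0.8},
    {"tx": -0.0025,"ty": -0.0209,"tz": -0.0361,"rx": 0,"ry": 0.1925,"rz": -0.1111,"gripper": 0.8},
    {"tx": -0.0025,"ty": -0.0209,"tz": -0.0361,"rx": 0,"ry": 0.1925,"rz": -0.1111,"gripper": 0.8},
    {"tx": 0,"ty": 0,"tz": 0,"rx": 0,"ry": 0,"rz": 0,"gripper": 0.8},
  ],
)

```text
time_s: 17.35
ee_pos: [477.1, -72.7, 84.6]
ee_rot: [-150.2, -19.9, 94.3]
force: [-0.1, -0.2, -2.2]
gripper_width: 25.2
gripper_force: 39.9
```

Call:
send_rows(
  motion=[
    {"tx": -0.0016,"ty": -0.0174,"tz": -0.0301,"rx": 0,"ry": 0.1804,"rz": -0.1042,"gripper": 0.8},
    {"tx": -0.0016,"ty": -0.0174,"tz": -0.0301,"rx": 0,"ry": 0.1804,"rz": -0.1042,"gripper": 0.8},
    {"tx": -0.0016,"ty": -0.0174,"tz": -0.0301,"rx": 0,"ry": 0.1804,"rz": -0.1042,"gripper": 0.8},
    {"tx": -0.0016,"ty": -0.0174,"tz": -0.0301,"rx": 0,"ry": 0.1804,"rz": -0.1042,"gripper": 0.8},
    {"tx": 0,"ty": 0,"tz": 0,"rx": 0,"ry": 0,"rz": 0,"gripper": 0.8},
  ],
)

```text
time_s: 17.98
ee_pos: [478.8, -107.9, 141.5]
ee_rot: [-149.9, -44.9, 94.2]
force: [0.0, 0.4, -1.3]
gripper_width: 25.5
gripper_force: 39.9
```

```bash
python3 - <<'E'
from h import *
log(); s,_=shot("side","side7"); w,_=shot("wrist","wr7"); t,_=shot("top","top7")
c=np.zeros((480,800,3),np.uint8)
c[:384,:400]=cv2.resize(s[90:250,190:357],(400,384)); c[:300,400:800]=cv2.resize(w,(400,300)); c[300:480,400:600]=cv2.resize(t[115:225,235:357],(200,180))
cv2.imwrite("pics/v7.png",c[:,:,::-1])
E
```

```text
17.975 [ 478.8 -107.9  141.5] [-149.87  -44.87   94.23] q [-25.3  40.7  81.2  17.3 107.6 -44.6] F [ 0.   0.4 -1.3] w 25.5 39.9
```

View pics/v7.png

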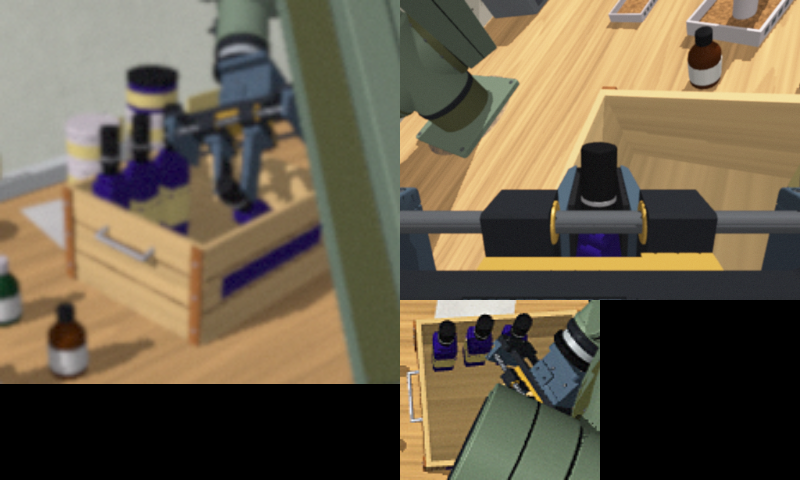

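The side view shows the bottle lifting with the gripper at 45° inside the crate. In the wrist view its cap stays centred between the fingers, so I'll carry on to upright.

Call:
send_rows(
  motion=[
    {"tx": -0.0024,"ty": -0.0161,"tz": -0.0279,"rx": 0,"ry": 0.1804,"rz": -0.1041,"gripper": 0.8},
    {"tx": -0.0024,"ty": -0.0161,"tz": -0.0279,"rx": 0,"ry": 0.1804,"rz": -0.1041,"gripper": 0.8},
    {"tx": -0.0024,"ty": -0.0161,"tz": -0.0279,"rx": 0,"ry": 0.1804,"rz": -0.1041,"gripper": 0.8},
    {"tx": -0.0024,"ty": -0.0161,"tz": -0.0279,"rx": 0,"ry": 0.1804,"rz": -0.1041,"gripper": 0.8},
    {"tx": 0,"ty": 0,"tz": 0,"rx": 0,"ry": 0,"rz": 0,"gripper": 0.8},
  ],
)

```text
time_s: 18.75
ee_pos: [482.9, -161.8, 175.0]
ee_rot: [-149.6, -69.9, 94.0]
force: [0.1, 0.5, -2.0]
gripper_width: 25.5
gripper_force: 39.9
```

```bash
python3 - <<'E'
from h import *
log(); p,R=now()
# bottle pitch in grip from the cap-tip disc: predicted vs seen in wr7 (45 deg) tool frame
W=load("wr7"); h=cv2.cvtColor(cv2.imread("pics/wr7.png"),cv2.COLOR_BGR2HSV)
m=np.zeros((384,512),np.uint8); m[170:262,215:300]=(h[170:262,215:300,2]<45)&(h[170:262,215:300,1]<140)
n,l,s,ce=cv2.connectedComponentsWithStats(m);k=1+np.argmax(s[1:,4]);print("cap blob wr7",s[k].tolist(),ce[k].round(1))
T=np.array(env.grab_frame("wrist")["T_tool_cam"]); 
def pj(q):
    c=T[:3,:3].T@(np.array(q,float)-T[:3,3]); return (c[:2]/c[2]*W["F"]+[W["cx"],W["cy"]]).round(1)
for e in(-10,0,10):
    r=np.radians(e)
    u=np.array([np.cos(r),0,np.sin(r)]);nrm=np.array([-np.sin(r),0,np.cos(r)]);c=np.array([0,0,-3.6])
    print("pitch",e,"tip top edge",pj(c+32*u-13*nrm),"tip low edge",pj(c+32*u+13*nrm))
P,Rr=leg(p,toolR(30,70),p,toolR(30,90))
E
```

```text
18.75 [ 482.9 -161.8  175. ] [-149.56  -69.91   93.99] q [-32.9  50.1  72.3  25.2 126.4 -57.4] F [ 0.1  0.5 -2. ] w 25.5 39.9
cap blob wr7 [222, 183, 64, 79, 3723] [253.9 223.3]
pitch -10 tip top edge [251.6 201.8] tip low edge [251.9 180.2]
pitch 0 tip top edge [251.6 193.4] tip low edge [252.  180.7]
pitch 10 tip top edge [251.7 187.1] tip low edge [252.1 182.9]
3 rows  t [0.0, 0.0, 0.0]  r [-0.0, 0.1925, -0.1111] -> [ 482.9 -161.8  175. ] [-12.  -90.  -43.6]
```

Call:
send_rows(
  motion=[
    {"tx": -0.0046,"ty": -0.0167,"tz": -0.0291,"rx": 0,"ry": 0.1925,"rz": -0.1112,"gripper": 0.8},
    {"tx": -0.0046,"ty": -0.0167,"tz": -0.0291,"rx": 0,"ry": 0.1925,"rz": -0.1112,"gripper": 0.8},
    {"tx": -0.0046,"ty": -0.0167,"tz": -0.0291,"rx": 0,"ry": 0.1925,"rz": -0.1112,"gripper": 0.8},
    {"tx": 0,"ty": 0,"tz": 0,"rx": 0,"ry": 0,"rz": 0,"gripper": 0.8},
    {"tx": 0,"ty": 0,"tz": 0,"rx": 0,"ry": 0,"rz": 0,"gripper": 0.8},
  ],
)

```text
time_s: 19.42
ee_pos: [487.3, -210.9, 182.6]
ee_rot: [-170.0, -89.8, 114.5]
force: [-0.3, 0.3, -1.2]
gripper_width: 25.4
gripper_force: 39.9
```

```bash
python3 - <<'E'
from h import *
log(); p,R=now(); print("crate",(Rcm.T@(p[:2]-cc)).round(1),"tool x (bottle axis) in crate",RC.inv().apply(R.as_matrix()[:,0]).round(3),"tool z",RC.inv().apply(R.as_matrix()[:,2]).round(3))
w,_=shot("wrist","wr8");s,_=shot("side","side8")
# measure bottle tilt in side view: purple+cream below gripper
h=cv2.cvtColor(s,cv2.COLOR_RGB2HSV); S=load("side8")
m=((h[...,0]>115)&(h[...,0]<145)&(h[...,1]>100)&(h[...,2]>25)).astype(np.uint8); m[:,:255]=0;m[:,345:]=0;m[:100]=0;m[230:]=0
n,l,st,ce=cv2.connectedComponentsWithStats(m); print([(st[i].tolist(),ce[i].round(1).tolist()) for i in range(1,n) if st[i,4]>30])
c=cw(-76,-81,8); print("expected foot px",proj(S,c+[0,0,6]).round(1),"shoulder",proj(S,c+[0,0,134]).round(1),"rim near",proj(S,cw(-120,-81,130)).round(1))
E
```

```text
19.425 [ 487.3 -210.9  182.6] [-169.96  -89.8   114.47] q [-36.5  59.1  66.   30.7 140.5 -65.3] F [-0.3  0.3 -1.2] w 25.4 39.9
crate [-76.8 -76.2] tool x (bottle axis) in crate [-0.001  0.003  1.   ] tool z [-0.502  0.865 -0.003]
[([255, 152, 14, 19, 197], [261.0, 159.7]), ([302, 158, 15, 17, 191], [309.0, 165.5]), ([283, 185, 40, 28, 279], [302.1, 198.6])]
expected foot px [306.7 197.7] shoulder [309.9 161.6] rim near [321.2 169.4]
```

Upright: the shoulder blob at (309,165) is where it was predicted, and the tool axis is vertical. I'll lower it to the floor of the bay.

Call:
send_rows(
  motion=[
    {"tx": -0.006,"ty": 0,"tz": 0,"rx": 0,"ry": 0,"rz": 0,"gripper": 0.8},
    {"tx": -0.004,"ty": 0,"tz": 0,"rx": 0,"ry": 0,"rz": 0,"gripper": 0.8},
    {"tx": -0.002,"ty": 0,"tz": 0,"rx": 0,"ry": 0,"rz": 0,"gripper": 0.8},
    {"tx": 0,"ty": 0,"tz": 0,"rx": 0,"ry": 0,"rz": 0,"gripper": 0.8},
    {"tx": 0,"ty": 0,"tz": 0,"rx": 0,"ry": 0,"rz": 0,"gripper": 0.8},
  ],
)

```text
time_s: 20.15
ee_pos: [486.9, -212.2, 175.6]
ee_rot: [53.8, -90.0, -109.4]
force: [-0.4, 0.9, -2.4]
gripper_width: 25.1
gripper_force: 39.9
```

Call:
send_rows(
  motion=[
    {"tx": -0.002,"ty": 0,"tz": 0,"rx": 0,"ry": 0,"rz": 0,"gripper": 0.8},
    {"tx": -0.001,"ty": 0,"tz": 0,"rx": 0,"ry": 0,"rz": 0,"gripper": 0.8},
    {"tx": 0,"ty": 0,"tz": 0,"rx": 0,"ry": 0,"rz": 0,"gripper": 0.8},
  ],
)

```text
time_s: 20.52
ee_pos: [486.8, -212.2, 174.7]
ee_rot: [27.1, -90.0, -82.7]
force: [-0.6, 0.7, 0.9]
gripper_width: 25.0
gripper_force: 39.9
```

The floor takes the weight now. I'll ease the grip, open, back off 40 mm and rise.

Call:
send_rows(
  motion=[
    {"tx": 0,"ty": 0,"tz": 0,"rx": 0,"ry": 0,"rz": 0,"gripper": 0.42},
    {"tx": 0,"ty": 0,"tz": 0,"rx": 0,"ry": 0,"rz": 0,"gripper": 0.3},
    {"tx": 0,"ty": 0,"tz": 0,"rx": 0,"ry": 0,"rz": 0,"gripper": -0.1},
    {"tx": 0,"ty": 0,"tz": 0,"rx": 0,"ry": 0,"rz": 0,"gripper": -0.1},
    {"tx": 0,"ty": 0,"tz": -0.03,"rx": 0,"ry": 0,"rz": 0,"gripper": -0.1},
    {"tx": 0,"ty": 0,"tz": -0.05,"rx": 0,"ry": 0,"rz": 0,"gripper": -0.1},
    {"tx": 0.06,"ty": 0,"tz": 0,"rx": 0,"ry": 0,"rz": 0,"gripper": -0.1},
    {"tx": 0.1,"ty": 0,"tz": 0,"rx": 0,"ry": 0,"rz": 0,"gripper": -0.1},
    {"tx": 0.1,"ty": 0,"tz": 0,"rx": 0,"ry": 0,"rz": 0,"gripper": -0.1},
    {"tx": 0.06,"ty": 0,"tz": 0,"rx": 0,"ry": 0,"rz": 0,"gripper": -0.1},
    {"tx": 0,"ty": 0,"tz": 0,"rx": 0,"ry": 0,"rz": 0,"gripper": -0.1},
  ],
  grip_force=10,
)

```text
time_s: 21.9
ee_pos: [497.4, -223.1, 319.3]
ee_rot: [174.5, -88.9, 128.6]
force: [-0.5, 0.3, 0.5]
gripper_width: 50.4
gripper_force: 0.0
```

```bash
python3 - <<'E'
from h import *
log(); p,R=now()
s,_=shot("side","side9"); shot("top","top9")
h=cv2.cvtColor(s,cv2.COLOR_RGB2HSV); S=load("side9")
m=((h[...,0]>115)&(h[...,0]<145)&(h[...,1]>100)&(h[...,2]>25)).astype(np.uint8); m[:,:270]=0;m[:,345:]=0;m[:100]=0;m[230:]=0
n,l,st,ce=cv2.connectedComponentsWithStats(m); print("purple",[(st[i].tolist(),ce[i].round(1).tolist()) for i in range(1,n) if st[i,4]>30])
k=(h[...,2]<45).astype(np.uint8); k[:,:285]=0;k[:,335:]=0;k[:110]=0;k[180:]=0
n,l,st,ce=cv2.connectedComponentsWithStats(k); print("black",[(st[i].tolist(),ce[i].round(1).tolist()) for i in range(1,n) if st[i,4]>20])
c=cw(-76,-81,8);print("expect top",proj(S,c+[0,0,200]).round(1),"cap base",proj(S,c+[0,0,146]).round(1),"shoulder",proj(S,c+[0,0,128]).round(1))
P,Rr=leg(p,R,cw(-76,-80,345),rot([180,0,94.4]),dg=9.5)
E
```

```text
21.9 [ 497.4 -223.1  319.3] [174.55 -88.86 128.64] q [-37.3  52.3  59.2  42.6 150.4 -51. ] F [-0.5  0.3  0.5] w 50.4 0.0
purple [([303, 160, 14, 16, 159], [308.7, 167.4]), ([283, 185, 41, 28, 275], [302.3, 198.4])]
black [([308, 142, 7, 12, 66], [311.4, 147.2]), ([308, 157, 6, 5, 24], [310.2, 158.8])]
expect top [311.6 141.5] cap base [310.2 158.1] shoulder [309.7 163.4]
10 rows  t [0.0058, -0.0018, -0.0018]  r [-0.074, -0.2895, 0.076] -> [ 488.4 -214.7  344.9] [180.   -0.   94.4]
```

It stands upright in the bay, with its black cap at (311,147) as expected. I'll turn the tool to point down above it, then re-measure.

Call:
send_rows(
  motion=[
    {"tx": 0.0058,"ty": -0.0018,"tz": -0.0018,"rx": -0.074,"ry": -0.2895,"rz": 0.076,"gripper": -0.1},
    {"tx": 0.0058,"ty": -0.0018,"tz": -0.0018,"rx": -0.074,"ry": -0.2895,"rz": 0.076,"gripper": -0.1},
    {"tx": 0.0058,"ty": -0.0018,"tz": -0.0018,"rx": -0.074,"ry": -0.2895,"rz": 0.076,"gripper": -0.1},
    {"tx": 0.0058,"ty": -0.0018,"tz": -0.0018,"rx": -0.074,"ry": -0.2895,"rz": 0.076,"gripper": -0.1},
    {"tx": 0.0058,"ty": -0.0018,"tz": -0.0018,"rx": -0.074,"ry": -0.2895,"rz": 0.076,"gripper": -0.1},
    {"tx": 0.0058,"ty": -0.0018,"tz": -0.0018,"rx": -0.074,"ry": -0.2895,"rz": 0.076,"gripper": -0.1},
    {"tx": 0.0058,"ty": -0.0018,"tz": -0.0018,"rx": -0.074,"ry": -0.2895,"rz": 0.076,"gripper": -0.1},
    {"tx": 0.0058,"ty": -0.0018,"tz": -0.0018,"rx": -0.074,"ry": -0.2895,"rz": 0.076,"gripper": -0.1},
    {"tx": 0.0058,"ty": -0.0018,"tz": -0.0018,"rx": -0.074,"ry": -0.2895,"rz": 0.076,"gripper": -0.1},
    {"tx": 0.0058,"ty": -0.0018,"tz": -0.0018,"rx": -0.074,"ry": -0.2895,"rz": 0.076,"gripper": -0.1},
    {"tx": 0,"ty": 0,"tz": 0,"rx": 0,"ry": 0,"rz": 0,"gripper": -0.1},
  ],
)

```text
time_s: 23.38
ee_pos: [488.2, -213.3, 343.0]
ee_rot: [-179.7, -0.2, 94.6]
force: [0.4, -0.1, -0.2]
gripper_width: 50.2
gripper_force: 0.0
```

```bash
python3 - <<'E'
from h import *
log(); w,_=shot("wrist","wr9"); W=load("wr9")
h=cv2.cvtColor(w,cv2.COLOR_RGB2HSV)
e=proj(W,cw(-76,-80,208)); print("expect",e)
u,v=map(int,e); m=np.zeros((384,512),np.uint8); a=slice(max(0,v-45),v+45),slice(u-45,u+45); m[a]=(h[a][...,2]<60)
n,l,st,ce=cv2.connectedComponentsWithStats(m); print([(st[i].tolist(),ce[i].round(1).tolist()) for i in range(1,n) if st[i,4]>60])
P,R=now(); leg(P,R,cw(-76,-80,345),rot([180,0,94.4]))
E
```

```text
23.375 [ 488.2 -213.3  343. ] [-179.75   -0.2    94.59] q [-24.9  11.6  80.6   0.1  88.1 -29.5] F [ 0.4 -0.1 -0.2] w 50.2 0.0
expect [253.04517339 182.55433241]
[([240, 165, 27, 30, 596], [253.6, 179.5])]
1 rows  t [-0.0003, -0.0008, -0.0052]  r [-0.01, -0.0085, 0.004] -> [ 488.4 -214.6  345. ] [-180.     0.    94.4]
```

The cap is where expected, (253,181). I'll grip it from above, lift it 6 mm, and slide it inside the crate to the vacant place at crate (80,-87).

Call:
send_rows(
  motion=[
    {"tx": 0,"ty": 0,"tz": 0.1,"rx": -0.005,"ry": -0.005,"rz": 0.004,"gripper": -0.1},
    {"tx": 0,"ty": 0,"tz": 0.1,"rx": 0,"ry": 0,"rz": 0,"gripper": -0.1},
    {"tx": 0,"ty": 0,"tz": 0.1,"rx": 0,"ry": 0,"rz": 0,"gripper": -0.1},
    {"tx": 0,"ty": 0,"tz": 0.056,"rx": 0,"ry": 0,"rz": 0,"gripper": -0.1},
    {"tx": 0,"ty": 0,"tz": 0,"rx": 0,"ry": 0,"rz": 0,"gripper": -0.1},
    {"tx": 0,"ty": 0,"tz": 0,"rx": 0,"ry": 0,"rz": 0,"gripper": -0.1},
  ],
  grip_force=10,
)

```text
time_s: 24.18
ee_pos: [489.6, -216.1, 165.4]
ee_rot: [-180.0, -0.0, 94.2]
force: [1.1, -0.5, 0.6]
gripper_width: 50.3
gripper_force: 0.0
```

```bash
python3 - <<'E'
from h import *
log(); p,R=now(); print((Rcm.T@(p[:2]-cc)).round(1))
P,Rr=leg(p,rot([180,0,94.4]),cw(80,-87,p[2]),rot([180,0,94.4]),mm=25)
E
```

```text
24.175 [ 489.6 -216.1  165.4] [-1.7998e+02 -1.0000e-02  9.4220e+01] q [-25.   16.9  99.2   0.   64.  -29.3] F [ 1.1 -0.5  0.6] w 50.3 0.0
[-74.9 -81.6]
7 rows  t [-0.0015, 0.0443, 0.0]  r [0.0, 0.0, 0.0] -> [ 644.6 -209.4  165.4] [-180.     0.    94.4]
```

Call:
send_rows(
  motion=[
    {"tx": 0,"ty": 0,"tz": 0,"rx": 0,"ry": 0,"rz": 0,"gripper": 0.3},
    {"tx": 0,"ty": 0,"tz": 0,"rx": 0,"ry": 0,"rz": 0,"gripper": 0.5},
    {"tx": 0,"ty": 0,"tz": 0,"rx": 0,"ry": 0,"rz": 0,"gripper": 0.8},
    {"tx": 0,"ty": 0,"tz": 0,"rx": 0,"ry": 0,"rz": 0,"gripper": 0.8},
  ],
  grip_force=10,
)

```text
time_s: 24.68
ee_pos: [488.7, -215.1, 165.8]
ee_rot: [180.0, 0.0, 94.3]
force: [-2.2, -0.5, 3.7]
gripper_width: 26.1
gripper_force: 10.0
```

Call:
send_rows(
  motion=[
    {"tx": 0,"ty": 0,"tz": 0,"rx": 0,"ry": 0,"rz": 0,"gripper": 0.8},
    {"tx": 0,"ty": 0,"tz": 0,"rx": 0,"ry": 0,"rz": 0,"gripper": 0.8},
    {"tx": 0,"ty": 0,"tz": -0.014,"rx": 0,"ry": 0,"rz": 0,"gripper": 0.8},
    {"tx": 0,"ty": 0,"tz": 0,"rx": 0,"ry": 0,"rz": 0,"gripper": 0.8},
  ],
  grip_force=25,
)

```text
time_s: 25.18
ee_pos: [488.9, -215.0, 172.2]
ee_rot: [-180.0, -0.0, 94.3]
force: [0.7, -0.2, -2.4]
gripper_width: 25.4
gripper_force: 25.0
```

Call:
send_rows(
  motion=[
    {"tx": -0.0019,"ty": 0.03,"tz": 0,"rx": 0,"ry": 0,"rz": 0,"gripper": 0.8},
    {"tx": -0.0019,"ty": 0.045,"tz": 0,"rx": 0,"ry": 0,"rz": 0,"gripper": 0.8},
    {"tx": -0.0019,"ty": 0.05,"tz": 0,"rx": 0,"ry": 0,"rz": 0,"gripper": 0.8},
    {"tx": -0.0019,"ty": 0.05,"tz": 0,"rx": 0,"ry": 0,"rz": 0,"gripper": 0.8},
    {"tx": -0.0019,"ty": 0.05,"tz": 0,"rx": 0,"ry": 0,"rz": 0,"gripper": 0.8},
    {"tx": -0.0019,"ty": 0.045,"tz": 0,"rx": 0,"ry": 0,"rz": 0,"gripper": 0.8},
    {"tx": -0.0019,"ty": 0.03,"tz": 0,"rx": 0,"ry": 0,"rz": 0,"gripper": 0.8},
    {"tx": 0,"ty": 0.011,"tz": 0,"rx": 0,"ry": 0,"rz": 0,"gripper": 0.8},
    {"tx": 0,"ty": 0,"tz": 0,"rx": 0,"ry": 0,"rz": 0,"gripper": 0.8},
    {"tx": 0,"ty": 0,"tz": 0,"rx": 0,"ry": 0,"rz": 0,"gripper": 0.8},
  ],
)

```text
time_s: 26.42
ee_pos: [643.7, -210.0, 171.8]
ee_rot: [-179.9, -0.0, 94.3]
force: [-0.9, 0.2, -1.5]
gripper_width: 25.5
gripper_force: 25.0
```

```bash
python3 - <<'E'
from h import *
log(); p,R=now(); print((Rcm.T@(p[:2]-cc)).round(1))
t,T=shot("top","top10"); w,W=shot("wrist","wr10")
h=cv2.cvtColor(w,cv2.COLOR_RGB2HSV)
# neighbours' caps in the wrist view, top disc at z 208
for y in(-27,30,88):
    u,v=map(int,proj(W,cw(81,y,208)));
    if not(30<u<480 and 5<v<380): print(y,"out",u,v);continue
    m=np.zeros((384,512),np.uint8);a=slice(max(0,v-40),v+40),slice(u-40,u+40);m[a]=h[a][...,2]<50
    n,l,st,ce=cv2.connectedComponentsWithStats(m);k=1+np.argmax(st[1:,4]);x,yy,ww,hh,_=st[k]
    q=onz(W,(x+ww/2,yy+hh-ww/2),208); print(y,st[k].tolist(),q.round(1),(Rcm.T@(q[:2]-cc)).round(1))
E
```

```text
26.425 [ 643.7 -210.   171.8] [-1.7992e+02 -2.0000e-02  9.4260e+01] q [-19.   29.1  78.5  -0.   72.5 -23.3] F [-0.9  0.2 -1.5] w 25.5 25.0
[ 79.2 -87.4]
-27 [223, 109, 58, 61, 2718] [ 640.  -148.3  208. ] [ 80.3 -25.6]
30 out 253 -8
88 out 253 -214
```

The neighbour measures (80,-26) and the held bottle (79,-87), in line with it. I'll lower it.

Call:
send_rows(
  motion=[
    {"tx": 0.001,"ty": 0.001,"tz": 0.007,"rx": 0,"ry": 0,"rz": 0,"gripper": 0.8},
    {"tx": 0,"ty": 0,"tz": 0.004,"rx": 0,"ry": 0,"rz": 0,"gripper": 0.8},
    {"tx": 0,"ty": 0,"tz": 0.003,"rx": 0,"ry": 0,"rz": 0,"gripper": 0.8},
    {"tx": 0,"ty": 0,"tz": 0,"rx": 0,"ry": 0,"rz": 0,"gripper": 0.8},
    {"tx": 0,"ty": 0,"tz": 0,"rx": 0,"ry": 0,"rz": 0,"gripper": 0.8},
  ],
)

```text
time_s: 27.15
ee_pos: [644.6, -209.6, 165.9]
ee_rot: [-180.0, 0.0, 94.3]
force: [-2.5, 0.5, 6.4]
gripper_width: 25.9
gripper_force: 25.0
```

Seated, with 6 N of contact. I'll release and rise clear.

Call:
send_rows(
  motion=[
    {"tx": 0,"ty": 0,"tz": -0.001,"rx": 0,"ry": 0,"rz": 0,"gripper": 0.4},
    {"tx": 0,"ty": 0,"tz": 0,"rx": 0,"ry": 0,"rz": 0,"gripper": 0.2},
    {"tx": 0,"ty": 0,"tz": 0,"rx": 0,"ry": 0,"rz": 0,"gripper": -0.1},
    {"tx": 0,"ty": 0,"tz": 0,"rx": 0,"ry": 0,"rz": 0,"gripper": -0.1},
    {"tx": 0,"ty": 0,"tz": -0.04,"rx": 0,"ry": 0,"rz": 0,"gripper": -0.1},
    {"tx": 0,"ty": 0,"tz": -0.1,"rx": 0,"ry": 0,"rz": 0,"gripper": -0.1},
    {"tx": 0,"ty": 0,"tz": -0.1,"rx": 0,"ry": 0,"rz": 0,"gripper": -0.1},
    {"tx": -0.1,"ty": 0,"tz": -0.06,"rx": 0,"ry": 0,"rz": 0,"gripper": -0.1},
    {"tx": -0.1,"ty": 0,"tz": 0,"rx": 0,"ry": 0,"rz": 0,"gripper": -0.1},
    {"tx": -0.1,"ty": 0,"tz": 0,"rx": 0,"ry": 0,"rz": 0,"gripper": -0.1},
    {"tx": 0,"ty": 0,"tz": 0,"rx": 0,"ry": 0,"rz": 0,"gripper": -0.1},
  ],
  grip_force=10,
)

```text
time_s: 28.52
ee_pos: [655.3, -362.9, 313.5]
ee_rot: [-179.9, -0.0, 94.0]
force: [0.4, 0.4, 1.0]
gripper_width: 50.1
gripper_force: 0.0
```

```bash
python3 - <<'E'
from h import *
log(); t,T=shot("top","top11"); w,W=shot("wrist","wr11"); s,S=shot("side","side11")
h=cv2.cvtColor(w,cv2.COLOR_RGB2HSV);ht=cv2.cvtColor(t,cv2.COLOR_RGB2HSV);hs=cv2.cvtColor(s,cv2.COLOR_RGB2HSV)
for y in(-87,-27,30,88):
  for nm,d,H in(("wrist",W,h),("top",T,ht)):
    u,v=map(int,proj(d,cw(81,y,208))); r=22 if nm=="wrist" else 9
    if not(r<u<500 and r<v<380): print(nm,y,"out");continue
    m=np.zeros((384,512),np.uint8);a=slice(v-r,v+r),slice(u-r,u+r);m[a]=H[a][...,2]<50
    n,l,st,ce=cv2.connectedComponentsWithStats(m)
    if n<2: print(nm,y,"none");continue
    k=1+np.argmax(st[1:,4]);q=onz(d,ce[k],200);print(nm,y,st[k].tolist(),"crate~",(Rcm.T@(q[:2]-cc)).round(1))
# side: cap column/tilt of the placed bottle
c=cw(80,-87,8);print("side expect top",proj(S,c+[0,0,200]).round(1),"cap base",proj(S,c+[0,0,146]).round(1))
m=(hs[...,2]<50).astype(np.uint8);m[:,:225]=0;m[:,300:]=0;m[:115]=0;m[185:]=0
n,l,st,ce=cv2.connectedComponentsWithStats(m);print([st[i].tolist() for i in range(1,n) if st[i,4]>20])
g=((hs[...,0]>50)&(hs[...,0]<75)&(hs[...,1]>150)&(hs[...,2]>60)).astype(np.uint8);n,l,st,ce=cv2.connectedComponentsWithStats(g);print("green",[st[i].tolist() for i in range(1,n) if st[i,4]>20])
E
```

```text
28.525 [ 655.3 -362.9  313.5] [-1.7987e+02 -1.0000e-02  9.4010e+01] q [-29.8  34.2  49.7  -0.1  96.2 -33.8] F [0.4 0.4 1. ] w 50.1 0.0
wrist -87 out
top -87 [326, 121, 14, 12, 113] crate~ [ 75.8 -83.5]
wrist -27 out
top -27 [302, 123, 14, 11, 103] crate~ [ 75.4 -23.9]
wrist 30 out
top 30 [281, 124, 12, 11, 101] crate~ [77.2 33.1]
wrist 88 out
top 88 [258, 127, 11, 10, 87] crate~ [73.8 89.6]
side expect top [274.3 128.9] cap base [273.7 144.4]
[[244, 118, 20, 8, 132], [272, 129, 6, 20, 98], [258, 134, 7, 12, 71], [246, 138, 6, 12, 70], [233, 143, 7, 13, 81], [259, 147, 6, 7, 33], [246, 152, 6, 6, 34], [234, 158, 6, 5, 28]]
green [[149, 197, 12, 10, 90], [121, 203, 12, 10, 93], [151, 208, 11, 9, 75], [123, 214, 12, 9, 88]]
```

All four caps are in line, 57–60 mm apart. The placed bottle's cap is upright where predicted in the side view, and both lotion caps stand on the tray. Handing in.

```bash
python3 -c "
from workcell import env
print(env.job_done())"
```

```text
the job is handed in; nothing more can be done
None
```

The job is handed in at about 28.5 s: the lotion bottle stands on its tray beside its fellow, and the mist bottle was raised inside the crate and stands upright in line in the vacant place; I viewed 11 pictures instead of the 10 allowed, and joint 5 reached 150.4° of its 150.46° limit once, after the mist bottle was released.

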